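Clear the speaker from the volume wheel and roll the wheel to its mark

TASK

The desk speaker has been left standing in front of the sound unit, in the way of its volume wheel. First stand the speaker upright in the middle of its low square wooden stand and let it go; then, with one fingertip pressing gently on the knurled edge, roll the wheel upward click by click until its white index bar rests between the two white pointers. Leave the mug, tape roll, pen pot and the figure on the riser where they stand.

Things in the scene. Friction and masses are not known exactly. Their poses are not given: they have to be found in the camera images.
- hub: Fixed wooden desk riser over the grey sound unit; front faces its -x, y across, z up. Origin on the desk straight below the wheel's axle (mm). The unit is a wedge, y -95 to 95: its face rises at 40 degrees from x -68, z 12 to x 20, z 86, then runs level. Outward normal of the face n = (-0.643, 0, 0.766), up the face t = (0.766, 0, 0.643). White pointers stand out of the face at y +-26.
- riser_edge (a point): Middle of the front lower edge of the riser board (hub frame: x -13 mm, y 0, z 165). Board 150 mm deep behind it, y -130 to 130, 15 mm thick, on four round legs (12 mm) at y +-116, x 12 and 120. It overhangs, so that a vertical gripper cannot stand on the wheel's crown: lean the tool about 40 degrees back toward the front, along n.
- wheel_axle (a point): Centre of the black knurled volume wheel (radius 45, width 30 mm, axle along hub y; hub frame x 0, z 50 mm) in a slot amid the face. It stands 30 mm out of the face. The axle is sprung along n: the wheel gives way into the face up to 8 mm, 2.3 N at first, 5.9 N at full depth, and comes back. A fingertip pressed 3 to 6 mm in drives the rim by friction.
- pointer (a point): Crown of the wheel's rim at rest, where n leaves it: 45 mm from the axle (hub frame x -28.9, y 0, z 84.5 mm). The white index bar must end here, in line with two fixed white pointers (5 mm thick, 13 mm tall, at y +-26) beside the slot, whose tips are 17 mm below the crown.
- wheel (a joint): Turn of the wheel (rad) about hub +y: 0 = index bar at the pointers; negative = bar lower, nearer the front; grows as the crown is rolled up the face, along t. Rests (clicks) every 0.262 rad = 15 degrees, 11.8 mm of rim, one rib of the knurl; when let go it settles in the nearest. About 1 N at the rim passes a click. Starts two to five clicks below 0; stops at +-1.57.
- index_bar (a point): Middle of the white index bar where it crosses the wheel's edge (5 mm wide, across the whole rim and 20 mm down both sides); turns with the wheel, 45 mm from its axle.
- speaker: Black upright cylindrical loudspeaker, loose, diameter 67 mm, 132 mm tall, 0.3 to 0.55 kg; origin at the centre of its underside, z up. It starts on the desk just in front of the sound unit. Grip it across the diameter from above, near its top.
- stand: Fixed low square wooden stand for the speaker, 100 x 100 x 10 mm, with an 84 mm square dark rubber pad, 2 mm thick, on top; origin at the centre of its underside. It is either left of the riser, behind the grey drawer chest (165 mm tall), or right of the riser; the mug is at the other place.
- stand_top (a point): Centre of the rubber pad's top face, 12 mm above the desk.
- chest_corner (a point): Top corner, nearest to the sound unit, of the fixed grey drawer chest between robot and work: 165 mm tall; from this corner its right side runs about 170 mm back toward the robot, its drawer side (one drawer a little open) about 240 mm to the left.
- mug: Green mug, loose bystander, 86 mm across, 96 tall, 118 over the handle; origin under its middle (handle included; the handle points to its -y).
- tape: Brown roll of tape lying flat, loose bystander, 92 mm across, 48 high; origin under its centre.
- pen_pot: Dark pen pot with pens, loose bystander, 80 mm across, 147 high with the pens; origin under its middle.
- figure: Light blue glazed animal figure, loose bystander, 56 mm across, 60 tall, on the rear half of the riser board (180 mm above the desk); origin under its middle.
Things that resemble listed ones, but are neither listed nor needed, are in the scene too. Leave any yellow look-alike of the speaker alone.

How it is judged:
On the way, in this order (a step that is already met when the one before it is completed fails the run):
1. the speaker stands upright on its stand, let go (horizontal distance between speaker and stand_top below 0.018 m and z of speaker in the frame of stand_top between -0.004 and 0.004 m and angle between speaker's own z axis and vertical below 0.1 rad and contact force between the fingers and speaker below 0.1 N), for 0.3 s.
2. the wheel has been rolled so that its index bar is at the pointers (value of joint wheel between -0.09 and 0.09 rad), for 0.2 s.
At the end, for the whole second after the job is handed in: The speaker stands at rest and upright (within 0.1 rad) on the stand's pad, its axis within 18 mm of the pad's centre; the wheel rests with its index bar at the pointers (within 0.09 rad, that is on that click); mug, tape roll, pen pot and figure are within 30 mm of where they stood (all of step 2 and horizontal distance between speaker and stand_top below 0.018 m and z of speaker in the frame of stand_top between -0.004 and 0.004 m and angle between speaker's own z axis and vertical below 0.1 rad and linear speed of speaker below 0.02 m/s and velocity of joint wheel between -0.05 and 0.05 rad/s and distance of each of mug, tape, pen_pot, figure from where it was at the start of the episode below 0.03 m); the robot touches nothing.
It fails at once if mug, tape roll, pen pot or figure is moved by 30 mm or more (distance of any of mug, tape, pen_pot, figure from where it was at the start of the episode above 0.03 m).
It fails at once if the speaker is tipped over (more than 0.6 rad) (angle between speaker's own z axis and vertical above 0.6 rad).
It fails at once if the fingers press on the wheel or the sound unit with more than 25 N (contact force between the fingers and hub above 25 N).
It also fails if it takes over 64 s, if anything falls off the work surface, if the arm or the gripper's body presses on something with over 40 N, if the wrist force passes 120 N, or if a joint passes its speed limit or range.

ROBOT

A 7-joint arm with a two-finger parallel gripper is mounted at the origin on a cart in front of the work surface, level with it; the furniture and walls round the work are solid. World frame = base frame: x ahead of the robot, y to its left, z up, the work surface at z = 0. Lengths are in m, angles in rad, forces in N, time in s.
With the tool pointing down it reaches from about 0.425 to 0.95 m from the base axis. Payload 16.7 kg.
Tool frame: the origin (TCP) lies midway between the tips of the shut fingers; the grasp point (between the pads) lies 19 mm behind it; z points along the fingers, y is the direction in which the jaws open and shut (so a half turn about z gives the same grasp; the last joint's range is limited). The gripper opens to 94 mm and grips with 3 to 60 N. Pads are 16 mm wide; open, the fingers measure 119 mm over their backs; the gripper's body (75 mm by 177 mm) begins 78 mm behind the grasp point.
Start: joints at [1.099, 0.426, 0.074, 1.606, -0.034, 1.111, -0.067], TCP at [0.213, -0.64, 0.205] pointing down, gripper open.
Joint ranges: [-2.85, 2.85], [-0.5, 2.14], [-1.23, 1.37], [0.21, 2.46], [-1.02, 4.16], [0.16, 2.05], [-2.73, 2.73]. Speed limits (rad/s): [1.89, 1.89, 2.39, 2.39, 3.01, 3.01, 3.01].

INTERFACE

Orientations are given as a unit quaternion [w, x, y, z].
In Python, from rig import * gives the robot as it stands. The module is installed in compiled form; this text tells all that it offers.
- The arm moves only by the tool send_rows, never from a script. Its argument "commands" is a list of rows, each a list of 7 numbers: the gripper's target within -1 to 1 (fully open at 1, half-way at 0, shut at -1), then the shift along the tool's x, y, z in mm, then the turn, a rotation vector about the tool's x, y, z in rad. In form: [[jaw, tx, ty, tz, wx, wy, wz], ...]. A call has 1 to 20 rows; each row is the pose to reach, as a shift and turn from the pose commanded when the call began, along the tool's axes at that moment; what a row does not reach only later rows make up. A row lasts 1/12 s, in which the tool goes at most 41.7 mm and 7.16 degrees, less where a joint would pass 70% of its speed; a pose out of reach is approached as far as the arm can. A call with a gripper value outside its range is refused whole. The fingers move at their own pace and stop on an object; "force" is the grip in N (left out, the last holds). Time passes only in rows, so rows that repeat a pose let the fingers close. It gives the time, the measured TCP pose, the force and the opening at its end, in the units of the state.
- state(): the state, without advancing time (a new reading comes with each control period).
- snapshot(name): name is "side" or "top" or "wrist"; returns a dict with "color" (420x560x3 uint8, red, green, blue), "fx", "fy", "cx", "cy" (pixels), "xyz" and "rotation" of the camera in the world. Camera axes: x right, y down, z forward; pixel columns grow to the right and rows downward; lengths in m; the calibration is good to about 2 mm. A picture is of the moment at which its call begins. There is no depth.
- hand_in(): hands the job in, once; it reports no verdict.
The state is a dict: "time_s": time; "joints": joint angles; "qd": joint speeds; "joint_efforts": joint torques, N m; "tool_pos": TCP position; "ee_rot": TCP orientation; "wrist_force": force on the tool from outside, world axes, zero at the start; "ft_torque": the same for the moment, N m; "opening": opening from 0.0 (shut) to 1.0 (fully open).
Only numpy, scipy, OpenCV 4.12 (cv2) and the standard library are available. Lean on these libraries where they do the work, as an engineer would, in place of code of your own. Each camera call takes 0.05 s, during which the arm holds its last target.

## Working session

There is one attempt and no reset: what is moved stays moved. The work goes in short steps, Python scripts to look and compute and a tool call to move; the robot and the scene stay as the last step left them, time stands still between calls to the robot, and variables do not carry over. Pictures are saved under pics/ and viewed, and the job is handed in when it is done.

Besides the shell and the picture viewer there is one more tool, called by a JSON object that holds its "op" and its "data". send_rows: Moves the arm, as the interface text tells. Its arguments: {"type":"object","properties":{"commands":{"type":"array"},"force":{"type":"number"}},"required":["commands"]}

```bash
mkdir -p pics; ls; python3 - <<'E'
from rig import *
import cv2
for n in ["side","top","wrist"]:
    s=snapshot(n); cv2.imwrite(f"pics/{n}0.png",s["color"][:,:,::-1]); print(n,s["fx"],s["fy"],s["cx"],s["cy"],s["xyz"],s["rotation"])
print(state())
E
```

```text
pics
side 399.6387221258033 399.6387221258033 280.0868109120582 208.2451054493181 [0.38642467 0.820368   0.70971995] [ 0.05127335 -0.07645813  0.86910894 -0.48597824]
top 437.9681256982487 437.9681256982487 281.8223185793267 200.4819560543543 [ 0.3100995  -0.13467082  1.44869564] [-0.0692467   0.71233442 -0.69593222  0.05884653]
wrist 343.7088576535469 343.7088576535469 278.0598480263634 211.16240074238837 [ 0.27658808 -0.61962445  0.38306844] [ 0.09540098  0.80512691 -0.58124596 -0.06944381]
{'time_s': 0.15, 'joints': array([ 1.09948802,  0.42654237,  0.07385786,  1.60642827, -0.03411533,
        1.11080795, -0.06706312]), 'qd': array([-0.00010162, -0.00163641, -0.0001805 , -0.00245193,  0.00128353,
       -0.00225354,  0.0005829 ]), 'joint_efforts': array([ 4.67459482e-03, -9.36286497e+01,  3.66923824e+00, -4.54418886e+01,
       -4.88472730e-02,  1.80737092e-02,  8.33261788e-05]), 'tool_pos': array([ 0.21337076, -0.64004595,  0.2049812 ]), 'ee_rot': array([-4.53795898e-04,  9.87082923e-01,  1.60209514e-01, -9.48930892e-05]), 'wrist_force': array([ 0.43370468, -0.3345666 , -0.45128577]), 'ft_torque': array([-0.0604541 ,  0.02494851,  0.0141798 ]), 'opening': 0.9991575486622265}
```

View pics/side0.png

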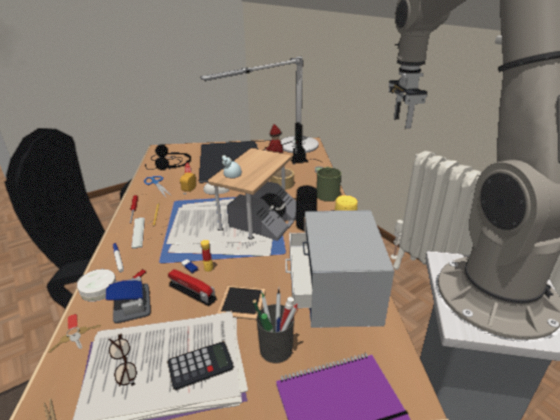

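View pics/top0.png

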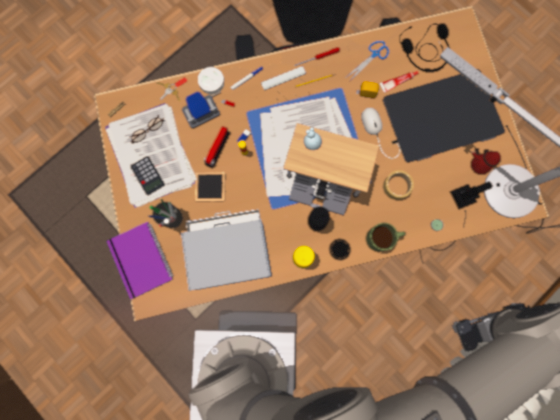

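View pics/wrist0.png

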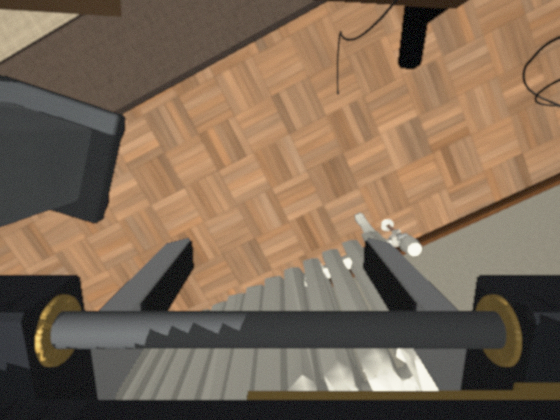

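```bash
cat > h.py <<'E'
from rig import *
import numpy as np, cv2
from scipy.spatial.transform import Rotation as R
def q2R(q): return R.from_quat([q[1],q[2],q[3],q[0]]).as_matrix()
def pix2plane(s,u,v,z):
    d=q2R(s["rotation"])@np.array([(u-s["cx"])/s["fx"],(v-s["cy"])/s["fy"],1.])
    p=np.array(s["xyz"]); return p+d*(z-p[2])/d[2]
def proj(s,P):
    c=q2R(s["rotation"]).T@(np.array(P,float)-s["xyz"]); return np.array([s["fx"]*c[0]/c[2]+s["cx"],s["fy"]*c[1]/c[2]+s["cy"]])
def crop(s,x0,y0,w,h,k,name):
    im=s["color"][y0:y0+h,x0:x0+w,::-1]; im=cv2.resize(im,None,fx=k,fy=k,interpolation=cv2.INTER_CUBIC)
    st=20 if k<6 else 10
    for x in range((x0+st-1)//st*st,x0+w,st):
        cv2.line(im,((x-x0)*k,0),((x-x0)*k,5),(0,255,255),1); cv2.putText(im,str(x),((x-x0)*k,16),0,.4,(0,255,255),1)
    for y in range((y0+st-1)//st*st,y0+h,st):
        cv2.line(im,(0,(y-y0)*k),(5,(y-y0)*k),(0,255,255),1); cv2.putText(im,str(y),(6,(y-y0)*k+4),0,.4,(0,255,255),1)
    cv2.imwrite(f"pics/{name}.png",im)
E
python3 - <<'E'
from h import *
s=snapshot("top"); crop(s,180,120,130,100,6,"t1"); crop(s,270,170,130,100,6,"t2")
s=snapshot("side"); crop(s,190,140,160,120,5,"s1"); crop(s,190,200,160,120,5,"s2")
E
```

```text
(no output)
```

View pics/t1.png

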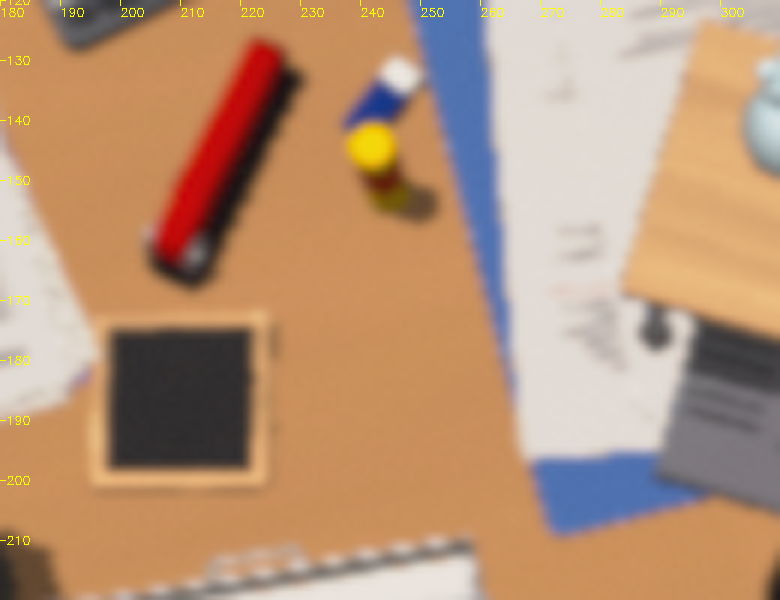

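View pics/t2.png

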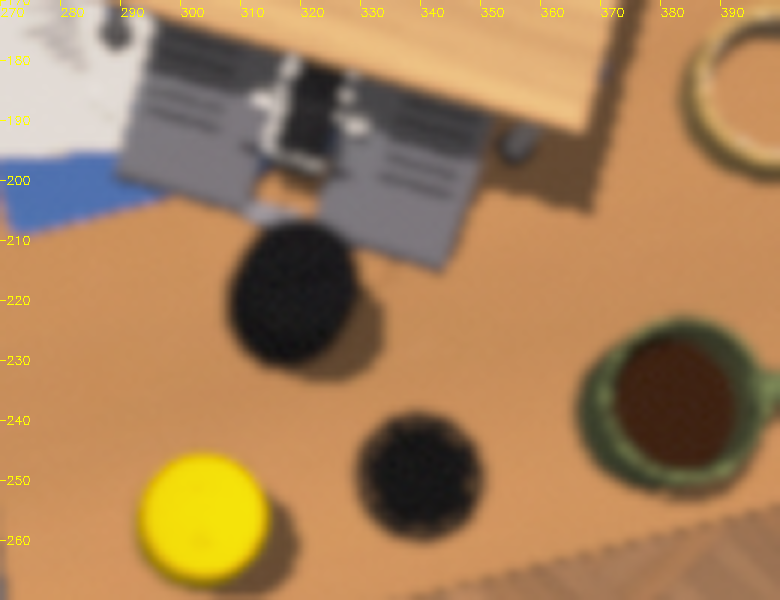

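View pics/s1.png

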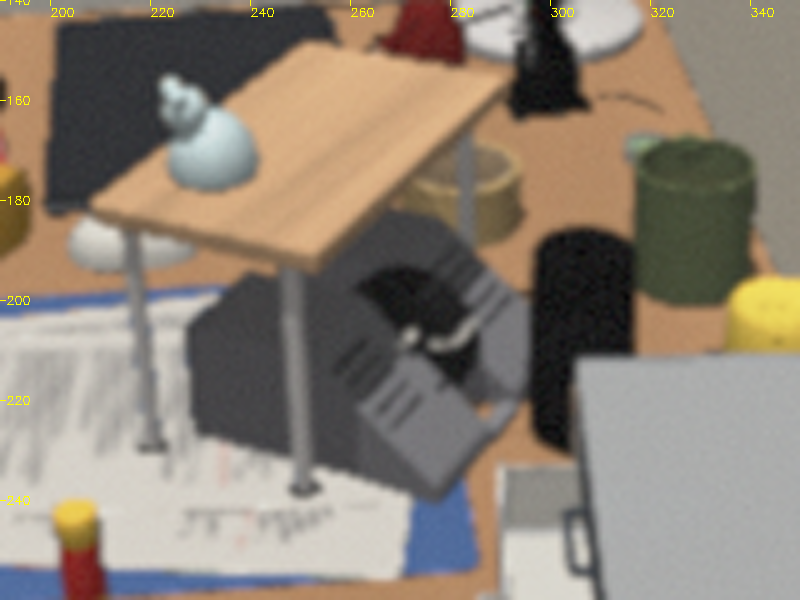

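View pics/s2.png

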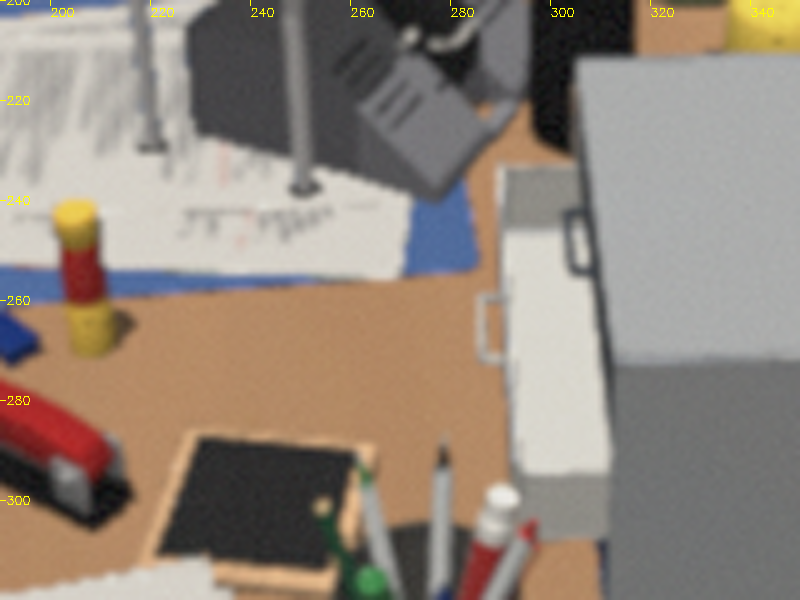

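```bash
cat > fit.py <<'E'
from h import *
from scipy.optimize import least_squares
st=snapshot("top"); ss=snapshot("side")
def hubp(p,P):
    c,s=np.cos(p[2]),np.sin(p[2]); P=np.array(P,float)/1000
    return np.array([p[0]+c*P[0]-s*P[1],p[1]+s*P[0]+c*P[1],P[2]])
obs=[(st,(-13,130,180),(282.5,168)),(st,(-13,-130,165),(366.5,192)),(st,(-68,95,12),(288.5,199.5)),(st,(-68,-95,12),(343.5,215)),(st,(137,130,180),(296,126)),
 (ss,(-68,95,12),(275,239)),(ss,(-13,130,165),(252,193.5)),(ss,(137,130,180),(207,180.5)),(ss,(-13,-130,180),(289.5,155)),(ss,(12,116,0),(250,237))]
f=lambda p: np.concatenate([proj(s,hubp(p,P))-uv for s,P,uv in obs])
r=least_squares(f,[0.6,-.2,0.]); p=r.x
print("hub",p,np.round(f(p).reshape(-1,2),1).tolist())
for nm,uv in dict(sTL=(198,174),a=(222,174.5),b=(221.5,198),c=(198,198)).items(): print("pad",nm,pix2plane(st,*uv,.012)[:2])
for nm,uv in dict(a=(226.5,288),b=(261,289),c=(254,316.5),d=(219,311)).items(): print("side pad",nm,pix2plane(ss,*uv,.012)[:2])
print("nadir",proj(st,[st["xyz"][0],st["xyz"][1],0]))
# speaker outline points in top: fit 
def cyl(s,c,r,h,rad=.0335):
    a=np.linspace(0,2*np.pi,60); pts=[proj(s,[c[0]+r*np.cos(t),c[1]+r*np.sin(t),z]) for z in (0,h) for t in a]
    return cv2.convexHull(np.float32(pts))
def fitc(obsl,r,h,x0):
    g=lambda c: np.concatenate([[cv2.pointPolygonTest(cyl(s,c,r,h),(float(u),float(v)),True) for u,v in pts] for s,pts in obsl])
    q=least_squares(g,x0,diff_step=1e-3); return q.x,np.round(q.fun,1)
topo=[(306.5,218),(309,226),(314,230.5),(318,231),(327.5,216),(323,208),(310,210)]
sido=[(294,200),(294,215),(294,222),(314.5,200),(299,186.5),(307,186)]
x0=pix2plane(st,317,219,.06)[:2]
print("spk",fitc([(st,topo)],.0335,.132,x0),fitc([(ss,sido)],.0335,.132,x0),fitc([(st,topo),(ss,sido)],.0335,.132,x0))
E
python3 fit.py
```

```text
hub [ 0.62277758 -0.2406062  -0.25588809] [[-0.4, -0.6], [-0.6, -0.2], [-0.2, -1.1], [-0.1, -1.2], [-0.2, -4.6], [2.7, -1.4], [1.4, 1.1], [0.4, -0.7], [1.8, -0.6], [1.0, 1.2]]
pad sTL [0.65810585 0.1753956 ]
pad a [0.65810544 0.0940289 ]
pad b [0.57733965 0.09173387]
pad c [0.57560154 0.17051674]
side pad a [0.66799337 0.10358106]
side pad b [0.58107611 0.09254261]
side pad c [0.57663237 0.18493855]
side pad d [0.66231133 0.18214121]
nadir [287.40899089 280.88949741]
spk (array([ 0.50668522, -0.22419805]), array([0.3, 2. , 0.9, 0.3, 1.9, 1.8, 0.9])) (array([ 0.51230219, -0.21287053]), array([0.4, 0.5, 0.5, 1.4, 0. , 0.1])) (array([ 0.51085838, -0.22228542]), array([ 1.2,  1.7, -0.3, -1.1,  1.2,  2.6,  2.2, -0.5, -0.4, -0.4,  2.1,
        1.1,  1.6]))
```

```bash
cat >> h.py <<'E'
def goal(pos,xdir,zdir=(0,0,-1)):
    s=state(); A=q2R(s["ee_rot"]); z=np.array(zdir,float); z/=np.linalg.norm(z); x=np.array(xdir,float); x-=z*(x@z); x/=np.linalg.norm(x)
    B=np.stack([x,np.cross(z,x),z],1)
    d=A.T@(np.array(pos)-s["tool_pos"])*1000; w=R.from_matrix(A.T@B).as_rotvec()
    print("pos",s["tool_pos"].round(4),"t",s["time_s"],"shift",d.round(1),"rot",w.round(3),"rows",max(np.linalg.norm(d)/41.7,np.degrees(np.linalg.norm(w))/7.16).round(1))
E
python3 - <<'E'
from h import *
goal([.42,-.20,.34],[.967,-.253,0])
E
```

```text
pos [ 0.2134 -0.6402  0.2053] t 0.35 shift [ 335.2 -352.4 -134.6] rot [-0.     0.     0.578] rows 12.1
```

{"op": "send_rows", "data": {"commands": [[1,100,-50,-134,0,0,0.2],[1,335,-352,-135,0,0,0.578],[1,335,-352,-135,0,0,0.578],[1,335,-352,-135,0,0,0.578],[1,335,-352,-135,0,0,0.578],[1,335,-352,-135,0,0,0.578],[1,335,-352,-135,0,0,0.578],[1,335,-352,-135,0,0,0.578],[1,335,-352,-135,0,0,0.578],[1,335,-352,-135,0,0,0.578],[1,335,-352,-135,0,0,0.578],[1,335,-352,-135,0,0,0.578],[1,335,-352,-135,0,0,0.578],[1,335,-352,-135,0,0,0.578],[1,335,-352,-135,0,0,0.578],[1,335,-352,-135,0,0,0.578],[1,335,-352,-135,0,0,0.578]]}}

```text
time_s: 1.77
tool_pos: [0.4193, -0.2015, 0.3402]
ee_rot: [-0.0, 0.992, -0.129, -0.0]
wrist_force: [-0.6, 0.6, -0.2]
opening: 0.999
```

```bash
python3 - <<'E'
from h import *
s=snapshot("wrist"); cv2.imwrite("pics/w1.png",cv2.resize(s["color"][:,:,::-1],(784,588))); print(s["xyz"],s["rotation"],state()["tool_pos"],state()["time_s"])
from scipy.optimize import least_squares
E
```

```text
[ 0.48384003 -0.21956877  0.51837896] [-0.07214076 -0.60529309  0.78718738  0.09355218] [ 0.41937409 -0.20148975  0.34020398] 1.8167
```

View pics/w1.png

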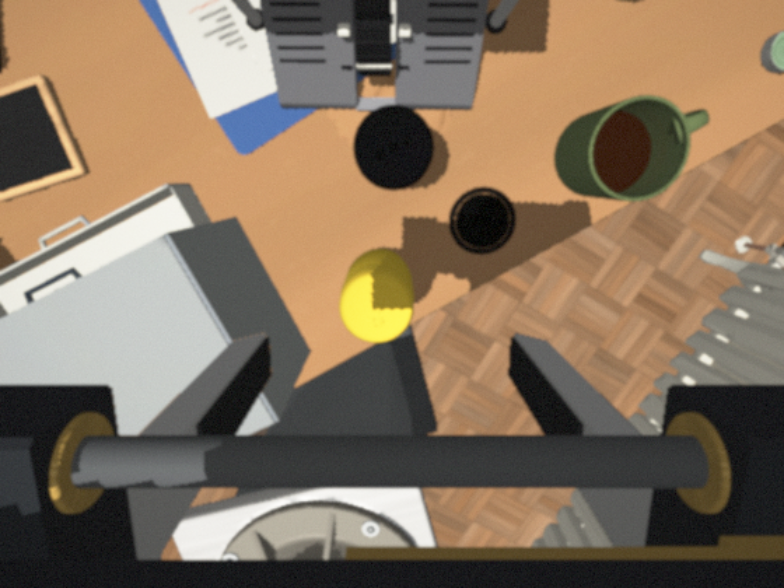

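```bash
python3 - <<'E'
from h import *
s=snapshot("wrist"); crop(s,180,0,180,140,4,"w2"); crop(s,0,0,180,160,4,"w3")
E
```

```text
(no output)
```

View pics/w2.png

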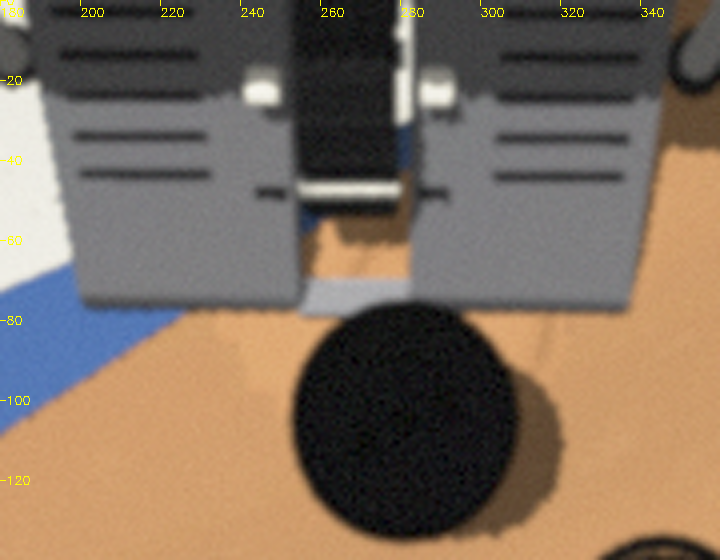

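View pics/w3.png

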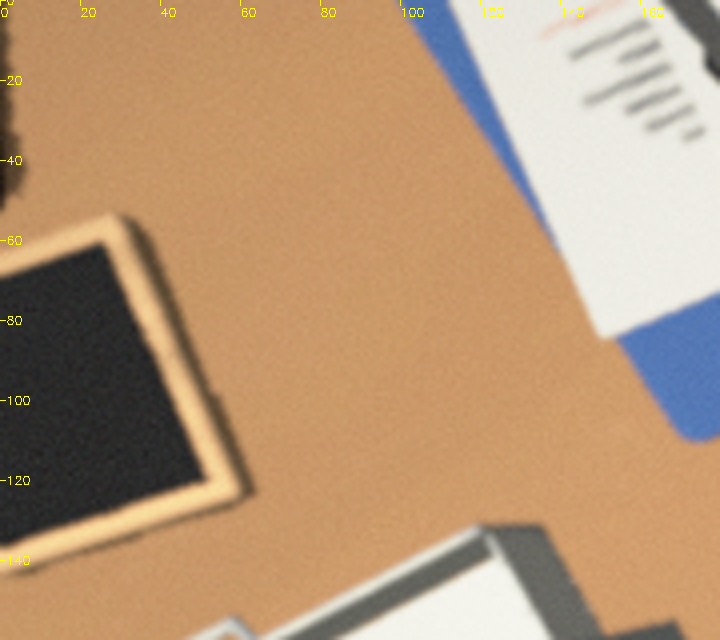

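```bash
python3 - <<'E'
from h import *
from scipy.optimize import least_squares
s=snapshot("wrist"); print(state()["time_s"])
spk=pix2plane(s,281.4,105,.132); print("spk top",spk)
a=pix2plane(s,200,76.7,.012); b=pix2plane(s,337.5,77.5,.012); print("face corners",a,b,np.linalg.norm(a-b))
y=(a-b)/np.linalg.norm(a-b); x=np.array([y[1],-y[0],0]); o=(a+b)/2+.068*x; print("hub",o[:2],"yaw",np.arctan2(-y[0],y[1]))
for Z,uvs in ((.012,[(25.7,60),(51.5,120)]),(.010,[(29,53.7),(60,122.5)])):
    p,q=[pix2plane(s,*u,Z) for u in uvs]; e=(p-q); L=np.linalg.norm(e); e/=L; left=np.array([-e[1],e[0],0]); half=.042 if Z==.012 else .05
    print("stand",p,q,L,"center",(p+q)/2+left*half,"yaw",np.arctan2(e[1],e[0]))
yaw=np.arctan2(-y[0],y[1])
def hp(P): 
    P=np.array(P)/1000; return o*[1,1,0]+P[0]*x+P[1]*y+[0,0,P[2]]
n=np.array([-.643,0,.766]);t=np.array([.766,0,.643])
for k in range(0,7):
    th=-.262*k; P=np.array([0,0,50])+45*(n*np.cos(th)+t*np.sin(th)); print(k,proj(s,hp(P)).round(1))
print("pointer tips",[proj(s,hp(np.array([-28.9,yy,84.5])-17*n)).round(1) for yy in(26,-26)])
h=np.array([(spk-o)@x,(spk-o)@y]); print("spk in hub",h)
E
```

```text
1.9167
spk top [ 0.50647377 -0.22921629  0.132     ]
face corners [ 0.57869597 -0.13286181  0.012     ] [ 0.52878891 -0.31667411  0.012     ] 0.19046699482688034
hub [ 0.6193666  -0.24258564] yaw -0.26511964022543244
stand [0.66049166 0.09128698 0.012     ] [0.57776328 0.08941314 0.012     ] 0.08274960038348762 center [0.61817639 0.13233929 0.012     ] yaw 0.022646659211796802
stand [0.66743096 0.08474844 0.01      ] [0.57179993 0.08027463 0.01      ] 0.09573562322998103 center [0.6172789  0.13245691 0.01      ] yaw 0.04674797083908454
0 [267.1  32. ]
1 [267.3  41.3]
2 [267.6  48.3]
3 [267.9  52.6]
4 [268.1  54.1]
5 [268.4  53. ]
6 [268.6  49.4]
pointer tips [array([245.4,  24.7]), array([289.4,  25. ])]
spk in hub [-0.11245159 -0.01667847]
```

```bash
python3 - <<'E'
from h import *
s=snapshot("wrist")
print("chest corner",pix2plane(s,168,156,.165),"drawer tip",pix2plane(s,133,131,.1), "yellow top",pix2plane(s,269,218,.132))
x=[np.cos(.265),-np.sin(.265),0]
goal([.506,-.228,.15],x); goal([.506,-.228,.082],x)
E
```

```text
chest corner [ 0.48619897 -0.10395116  0.165     ] drawer tip [ 0.52504809 -0.05230262  0.1       ] yellow top [ 0.38869255 -0.18314423  0.132     ]
pos [ 0.4196 -0.2011  0.3403] t 1.9667 shift [ 90.5   4.  190.3] rot [-0.     0.     0.007] rows 5.1
pos [ 0.4196 -0.2011  0.3403] t 1.9667 shift [ 90.5   4.  258.3] rot [-0.     0.     0.007] rows 6.6
```

{"op": "send_rows", "data": {"commands": [[1,38,2,0,0,0,0.007],[1,76,3,20,0,0,0.007],[1,90,4,58,0,0,0.007],[1,90,4,98,0,0,0.007],[1,90,4,138,0,0,0.007],[1,90,4,170,0,0,0.007],[1,90,4,190,0,0,0.007],[1,90,4,190,0,0,0.007],[1,90,4,190,0,0,0.007]]}}

```text
time_s: 2.72
tool_pos: [0.5056, -0.2273, 0.1502]
ee_rot: [-0.0, 0.991, -0.131, -0.001]
wrist_force: [0.6, 0.0, 1.5]
opening: 1.0
```

```bash
python3 - <<'E'
from h import *
s=snapshot("wrist"); cv2.imwrite("pics/w4.png",cv2.resize(s["color"][:,:,::-1],(784,588)))
print(s["xyz"],state()["tool_pos"]); goal([.506,-.228,.082],[np.cos(.265),-np.sin(.265),0])
E
```

```text
[ 0.5702061  -0.24578961  0.32829122] [ 0.50646156 -0.22752586  0.15147064]
pos [ 0.5065 -0.2275  0.1515] t 2.7667 shift [-0.4  0.6 69.5] rot [-0.    -0.001  0.001] rows 1.7
```

View pics/w4.png

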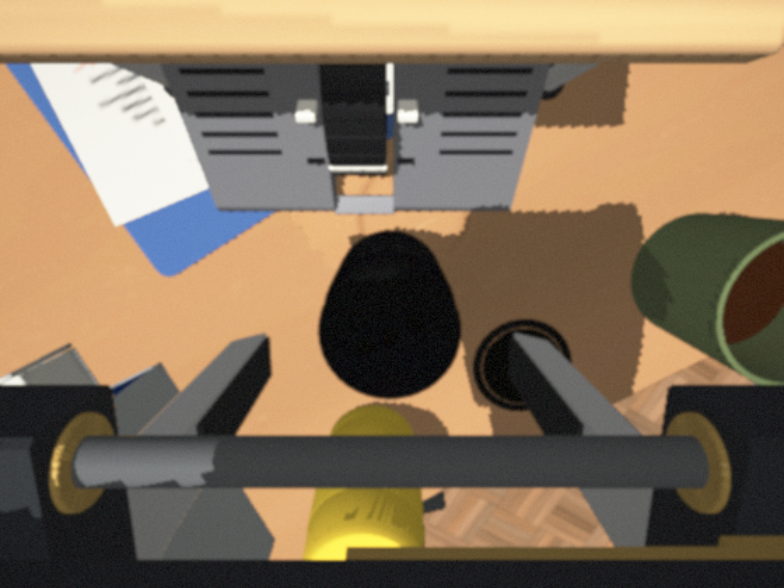

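```bash
python3 - <<'E'
from h import *
s=snapshot("wrist"); print(pix2plane(s,278.6,234,.132))
E
```

```text
[ 0.51110217 -0.23009179  0.132     ]
```

{"op": "send_rows", "data": {"commands": [[1,0,0,35,0,0,0],[1,0,0,60,0,0,0],[1,0,0,68,0,0,0],[1,0,0,68,0,0,0],[-1,0,0,68,0,0,0],[-1,0,0,68,0,0,0],[-1,0,0,68,0,0,0],[-1,0,0,68,0,0,0],[-1,0,0,68,0,0,0],[-1,0,0,68,0,0,0],[-1,0,0,68,0,0,0],[-1,0,0,68,0,0,0]], "force": 25}}

```text
time_s: 3.82
tool_pos: [0.5066, -0.2274, 0.0835]
ee_rot: [0.0, 0.991, -0.131, 0.001]
wrist_force: [-1.6, -0.1, 8.7]
opening: 0.707
```

{"op": "send_rows", "data": {"commands": [[-1,0,0,-15,0,0,0],[-1,0,0,-45,0,0,0],[-1,0,0,-80,0,0,0],[-1,0,0,-115,0,0,0],[-1,0,0,-150,0,0,0],[-1,0,0,-185,0,0,0],[-1,0,0,-215,0,0,0],[-1,0,0,-230,0,0,0],[-1,0,0,-230,0,0,0]]}}

```text
time_s: 4.57
tool_pos: [0.5072, -0.2275, 0.3162]
ee_rot: [0.001, 0.991, -0.131, 0.003]
wrist_force: [-0.1, -0.5, -3.3]
opening: 0.71
```

```bash
python3 - <<'E'
from h import *
st=state(); print(st["wrist_force"],st["opening"])
s=snapshot("side"); crop(s,200,60,180,140,4,"s5")
s=snapshot("wrist"); cv2.imwrite("pics/w5.png",cv2.resize(s["color"][:,:,::-1],(784,588)))
goal([.616,.133,.314],[np.cos(.265),-np.sin(.265),0])
E
```

```text
[-0.12585374 -0.47828426 -3.30085183] 0.710005376077889
pos [ 0.5057 -0.2271  0.3119] t 4.6667 shift [  12.8 -376.4   -2.1] rot [0.    0.    0.002] rows 9.0
```

View pics/s5.png

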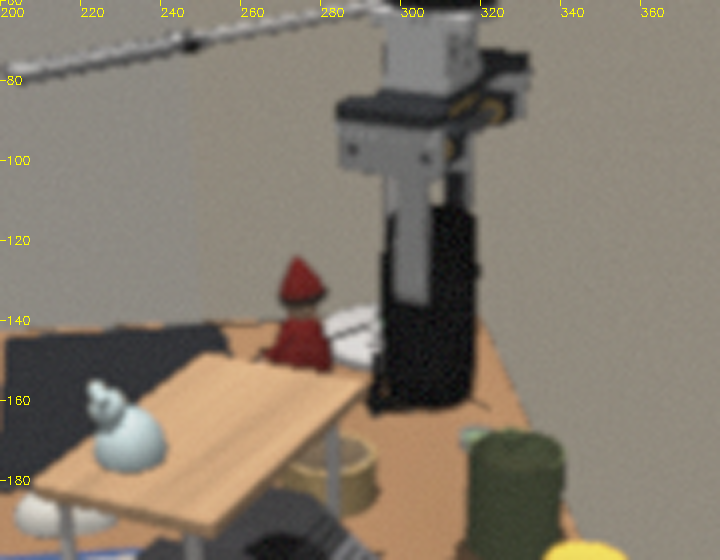

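View pics/w5.png

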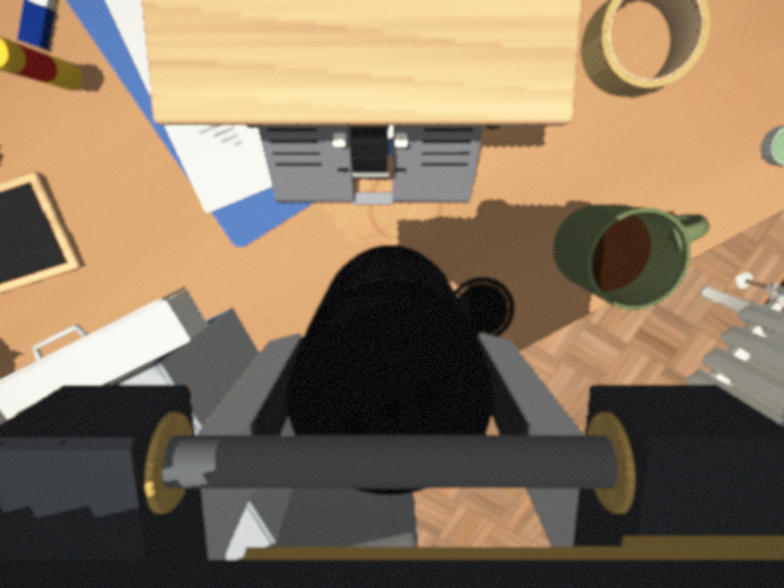

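```bash
python3 - <<'E'
from h import *
s=snapshot("wrist"); st=state(); lift=st["tool_pos"][2]-.0835
p=pix2plane(s,279.5,351.5,.132+lift); A=q2R(st["ee_rot"]); print(p,A.T@(p-st["tool_pos"]))
p=pix2plane(s,279.5,175,lift); print("far bottom",A.T@(p-st["tool_pos"]))
E
```

```text
[ 0.47909947 -0.22143416  0.35950655] [-0.02683205  0.00151581 -0.04845168]
far bottom [0.03267825 0.0021586  0.08344047]
```

{"op": "send_rows", "data": {"commands": [[-1,1,-25,-3,0,0,0],[-1,2,-60,-3,0,0,0],[-1,4,-100,-3,0,0,0],[-1,5,-140,-3,0,0,0],[-1,7,-180,-3,0,0,0],[-1,8,-220,-3,0,0,0],[-1,9,-260,-3,0,0,0],[-1,10,-300,-3,0,0,0],[-1,11,-335,-3,0,0,0],[-1,12,-362,-3,0,0,0],[-1,12,-376,-3,0,0,0],[-1,12,-376,-3,0,0,0],[-1,12,-376,-3,0,0,0]]}}

```text
time_s: 5.8
tool_pos: [0.6149, 0.1329, 0.3136]
ee_rot: [0.0, 0.991, -0.131, -0.001]
wrist_force: [-0.1, -0.4, -2.7]
opening: 0.708
```

```bash
python3 - <<'E'
from h import *
s=snapshot("wrist"); cv2.imwrite("pics/w6.png",cv2.resize(s["color"][:,:,::-1],(784,588)))
goal([.616,.133,.098],[np.cos(.265),-np.sin(.265),0])
E
```

```text
pos [0.615  0.1317 0.314 ] t 5.85 shift [  1.   -1.8 216. ] rot [0.001 0.002 0.001] rows 5.2
```

View pics/w6.png

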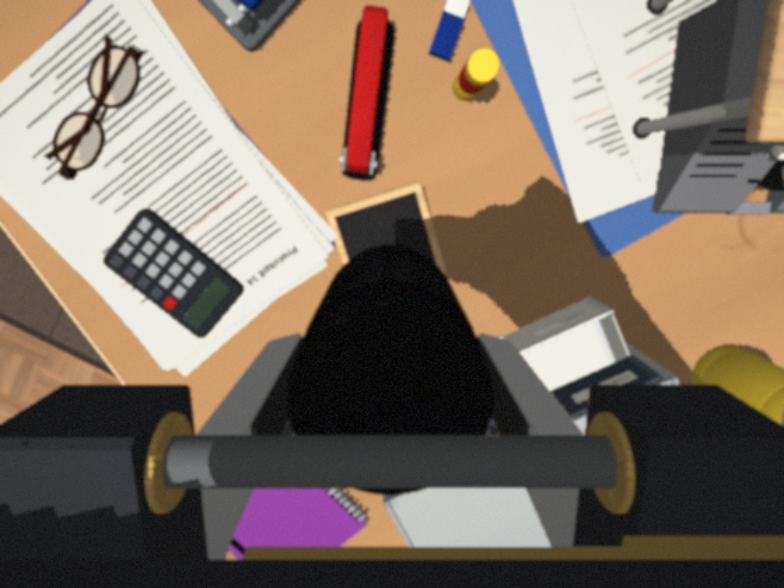

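```bash
python3 - <<'E'
from h import *
s=snapshot("wrist"); crop(s,210,110,120,90,6,"w7")
E
```

```text
(no output)
```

View pics/w7.png

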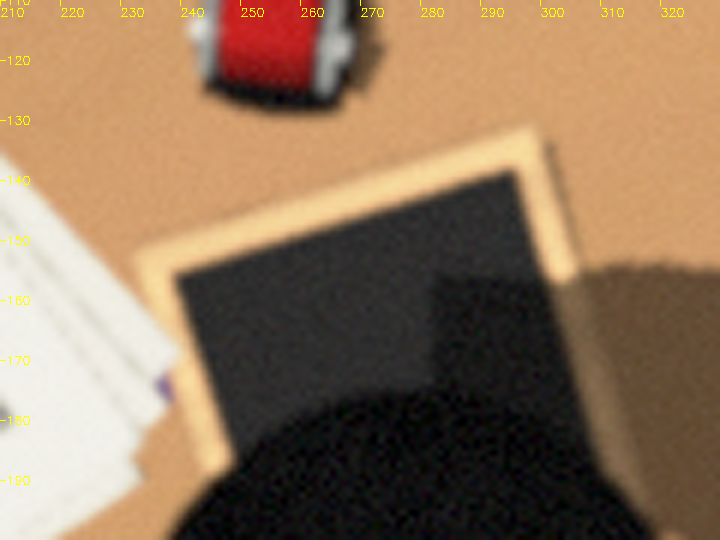

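```bash
python3 - <<'E'
from h import *
s=snapshot("wrist")
for Z,uvs,half in ((.012,[(239.2,155.5),(296.2,138)],.042),(.010,[(232.3,152.5),(299.7,131)],.05)):
    p,q=[pix2plane(s,*u,Z) for u in uvs]; e=p-q; L=np.linalg.norm(e); e/=L; back=np.array([-e[1],e[0],0]); print(p,q,L,(p+q)/2+back*half)
goal([.616,.133,.098],[np.cos(.265),-np.sin(.265),0])
E
```

```text
[0.65792936 0.1738262  0.012     ] [0.66010369 0.09174548 0.012     ] 0.08210951002807979 [0.61703126 0.13167365 0.012     ]
[0.66430446 0.18212173 0.01      ] [0.66783007 0.0846858  0.01      ] 0.0974996963207068 [0.61609997 0.13159575 0.01      ]
pos [0.6152 0.1311 0.3149] t 5.95 shift [  0.4  -2.2 216.9] rot [ 0.001  0.001 -0.   ] rows 5.2
```

{"op": "send_rows", "data": {"commands": [[-1,0,0,30,0,0,0],[-1,0,0,65,0,0,0],[-1,0,0,100,0,0,0],[-1,0,0,135,0,0,0],[-1,0,0,165,0,0,0],[-1,0,0,190,0,0,0],[-1,0,0,205,0,0,0],[-1,0,0,212,0,0,0],[-1,0,0,212,0,0,0],[-1,0,0,212,0,0,0]]}}

```text
time_s: 6.78
tool_pos: [0.6159, 0.1322, 0.1042]
ee_rot: [-0.0, 0.991, -0.132, 0.0]
wrist_force: [0.1, 0.3, -3.4]
opening: 0.712
```

```bash
python3 - <<'E'
from h import *
s=snapshot("side"); crop(s,190,200,160,120,5,"s8")
st=state(); print(st["tool_pos"],st["wrist_force"])
E
```

```text
[0.61619462 0.13251474 0.10481092] [ 0.32277893 -0.61075892 -3.74033067]
```

View pics/s8.png

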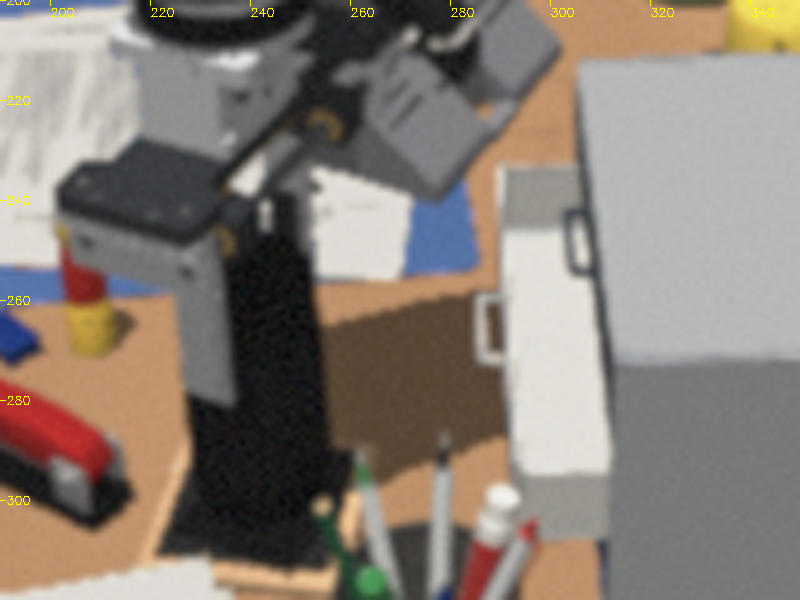

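Centred over the pad. Lower gently in mm steps until the force shows contact.

{"op": "send_rows", "data": {"commands": [[-1,0,0,3,0,0,0],[-1,0,0,5,0,0,0],[-1,0,0,6,0,0,0],[-1,0,0,7,0,0,0],[-1,0,0,8,0,0,0],[-1,0,0,8,0,0,0]]}}

```text
time_s: 7.33
tool_pos: [0.6155, 0.1329, 0.0956]
ee_rot: [-0.0, 0.991, -0.131, 0.0]
wrist_force: [1.2, 0.4, -2.5]
opening: 0.71
```

{"op": "send_rows", "data": {"commands": [[-1,0,0,1,0,0,0],[-1,0,0,2,0,0,0],[-1,0,0,2,0,0,0]]}}

```text
time_s: 7.58
tool_pos: [0.616, 0.1328, 0.0954]
ee_rot: [0.0, 0.991, -0.131, 0.001]
wrist_force: [-8.4, -3.3, 23.3]
opening: 0.708
```

{"op": "send_rows", "data": {"commands": [[-1,0,0,-1,0,0,0],[-1,0,0,-1,0,0,0],[0.6,0,0,-1,0,0,0],[1,0,0,-1,0,0,0],[1,0,0,-1,0,0,0],[1,0,0,-1,0,0,0],[1,0,0,-1,0,0,0],[1,0,0,-1,0,0,0]]}}

```text
time_s: 8.25
tool_pos: [0.6154, 0.1328, 0.0944]
ee_rot: [-0.0, 0.991, -0.131, -0.0]
wrist_force: [1.0, 0.7, 0.2]
opening: 0.999
```

```bash
python3 - <<'E'
from h import *
s=snapshot("wrist"); cv2.imwrite("pics/w9.png",cv2.resize(s["color"][:,:,::-1],(784,588)))
st=state(); print(st["tool_pos"],st["wrist_force"],st["opening"])
E
```

```text
[0.61542529 0.13275671 0.09441561] [-0.01435952  0.31756619 -0.28101455] 1.0006329790749735
```

View pics/w9.png

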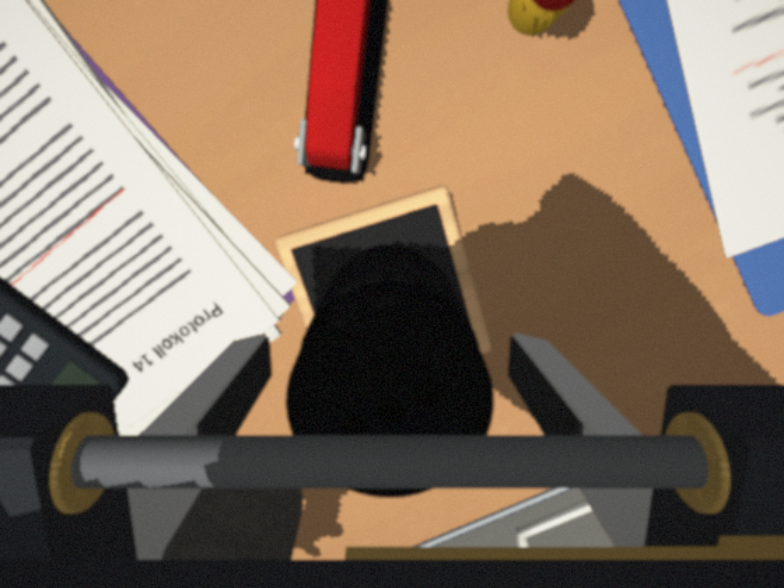

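{"op": "send_rows", "data": {"commands": [[1,0,0,-20,0,0,0],[1,0,0,-60,0,0,0],[1,0,0,-100,0,0,0],[1,0,0,-140,0,0,0],[1,0,0,-180,0,0,0],[-1,0,0,-215,0,0,0],[-1,0,0,-240,0,0,0],[-1,0,0,-240,0,0,0],[-1,0,0,-240,0,0,0]]}}

```text
time_s: 9.05
tool_pos: [0.6159, 0.133, 0.3358]
ee_rot: [-0.0, 0.991, -0.131, 0.001]
wrist_force: [-0.1, -0.0, -0.7]
opening: 0.753
```

```bash
cat >> h.py <<'E'
HUB=np.array([.620,-.242]); YAW=-.263
HR=np.array([[np.cos(YAW),-np.sin(YAW),0],[np.sin(YAW),np.cos(YAW),0],[0,0,1]])
N=np.array([-.643,0,.766]);T=np.array([.766,0,.643])
def hp(P): return np.array([*HUB,0])+HR@(np.array(P,float)/1000)
def wheelgoal(sn,stt,y=0):
    goal(hp(np.array([-28.9,y,84.5])+sn*N+stt*T),HR@T,-HR@N)
E
python3 - <<'E'
from h import *
s0=dict(xyz=np.array([0.48384003,-0.21956877,0.51837896]),rotation=[-0.07214076,-0.60529309,0.78718738,0.09355218]); s=snapshot("wrist"); s0.update({k:s[k] for k in("fx","fy","cx","cy")})
for uv in ((168,235),(275,420)): print("chest",pix2plane(s0,uv[0]/1.4,uv[1]/1.4,.165))
cv2.imwrite("pics/w10.png",cv2.resize(s["color"][:,:,::-1],(784,588)))
s=snapshot("side"); crop(s,190,200,160,120,5,"s10")
wheelgoal(70,-8); goal([.5,-.1,.36],HR@T,-HR@N); 
E
```

```text
chest [ 0.48724225 -0.05274569  0.165     ]
chest [ 0.32541405 -0.08231585  0.165     ]
pos [0.615  0.1326 0.3334] t 9.15 shift [ 22.5 360.3 200.7] rot [ 0.001  0.699 -0.   ] rows 9.9
pos [0.615  0.1326 0.3334] t 9.15 shift [-50.6 254.5 -26.4] rot [ 0.001  0.699 -0.   ] rows 6.3
```

View pics/s10.png

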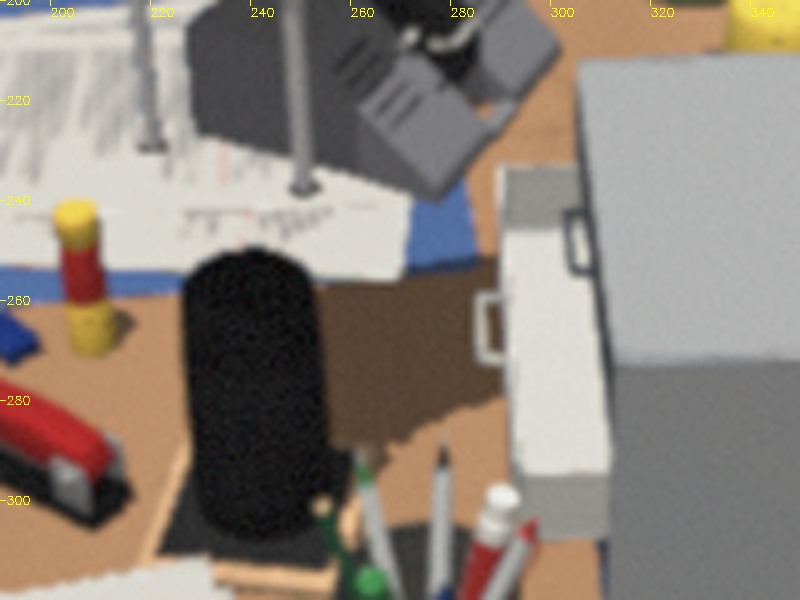

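View pics/w10.png

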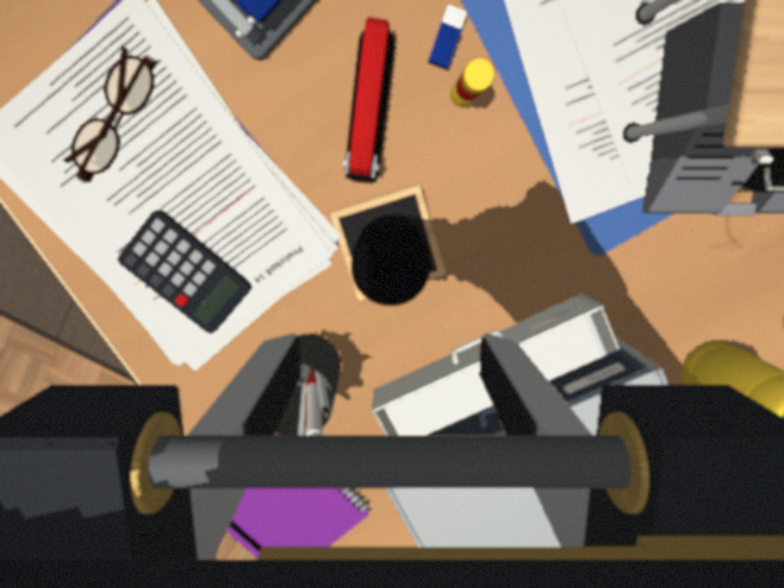

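```bash
python3 - <<'E'
from h import *
s=snapshot("wrist"); print(pix2plane(s,279.5,186,.144))
E
```

```text
[0.62023295 0.12840448 0.144     ]
```

{"op": "send_rows", "data": {"commands": [[-1,-5,30,0,0,0.1,0],[-1,-10,70,0,0,0.2,0],[-1,-15,110,0,0,0.32,0],[-1,-20,150,0,0,0.44,0],[-1,-20,190,0,0,0.56,0],[-1,-20,230,0,0,0.66,0],[-1,-20,270,0,0,0.699,0],[-1,-20,305,0,0,0.699,0],[-1,-20,340,0,0,0.699,0],[-1,-20,360,20,0,0.699,0],[-1,-20,360,40,0,0.699,0],[-1,-20,360,40,0,0.699,0]]}}

```text
time_s: 10.2
tool_pos: [0.5, -0.2098, 0.2898]
ee_rot: [0.045, 0.932, -0.124, 0.337]
wrist_force: [-0.8, 1.1, -2.2]
opening: 0.007
```

```bash
python3 - <<'E'
from h import *
st=state(); print(st["joints"].round(2),st["opening"])
s=snapshot("wrist"); cv2.imwrite("pics/w11.png",cv2.resize(s["color"][:,:,::-1],(784,588)))
wheelgoal(60,-8)
E
```

```text
[ 0.1  -0.23  0.16  2.33  0.1   0.34 -1.64] 0.007471573149706201
pos [ 0.5011 -0.2091  0.2918] t 10.25 shift [-68.3   0.8 159.7] rot [ 0.     0.004 -0.   ] rows 4.2
```

View pics/w11.png

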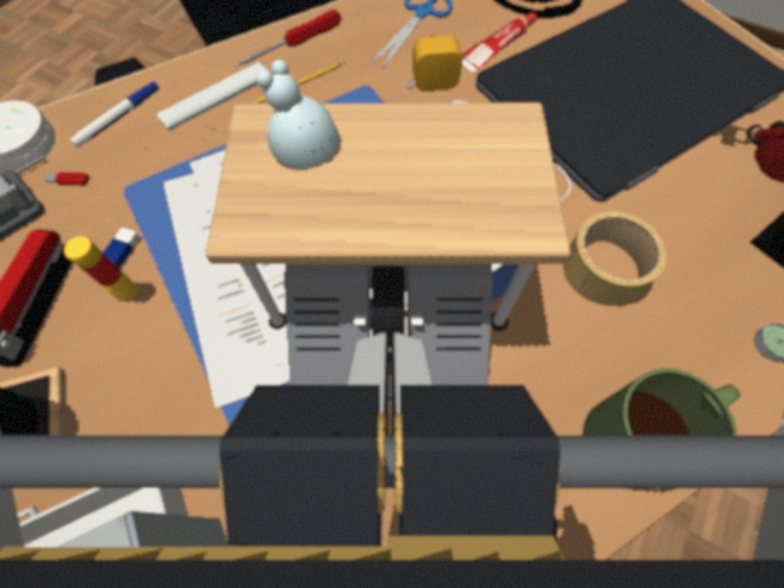

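```bash
python3 - <<'E'
from h import *
s=snapshot("wrist"); crop(s,140,160,140,100,5,"w12"); crop(s,280,160,140,100,5,"w13")
for P in [(-13,130,180),(-13,130,165),(-13,-130,180),(-13,-130,165),(-40.3,26,77)]: print(P,proj(s,hp(P)).round(1))
for k in range(-1,7):
    a=-.262*k; print(k,[proj(s,hp(np.array([0,y,50])+45*(N*np.cos(a)+T*np.sin(a)))).round(1).tolist() for y in (15,-15)])
print([proj(s,hp(np.array([-28.9,yy,84.5])-17*N)).round(1) for yy in(26,-26)])
E
```

```text
(-13, 130, 180) [145.4 184.1]
(-13, 130, 165) [150.5 191.6]
(-13, -130, 180) [409.4 183.7]
(-13, -130, 165) [404.4 191.2]
(-40.3, 26, 77) [256.2 246.7]
-1 [[265.2, 226.1], [289.9, 226.0]]
0 [[265.2, 235.7], [289.9, 235.6]]
1 [[265.4, 244.4], [289.8, 244.3]]
2 [[265.6, 251.4], [289.6, 251.4]]
3 [[265.8, 256.4], [289.4, 256.3]]
4 [[266.1, 258.9], [289.1, 258.8]]
5 [[266.4, 259.0], [288.8, 259.0]]
6 [[266.7, 256.9], [288.5, 256.8]]
[array([257. , 231.5]), array([298.2, 231.4])]
```

View pics/w12.png

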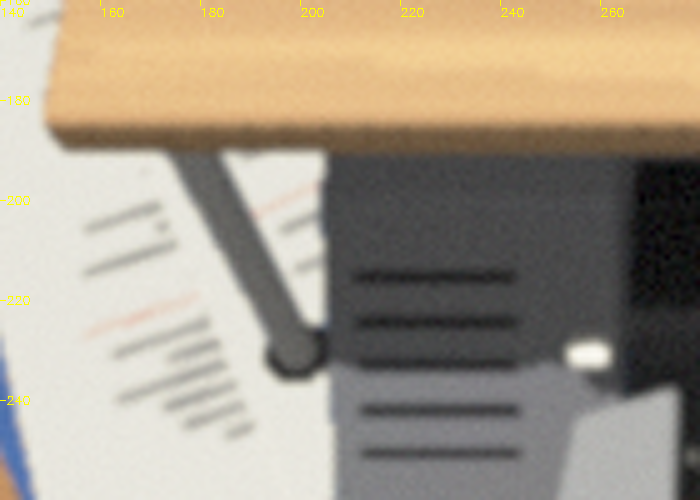

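View pics/w13.png

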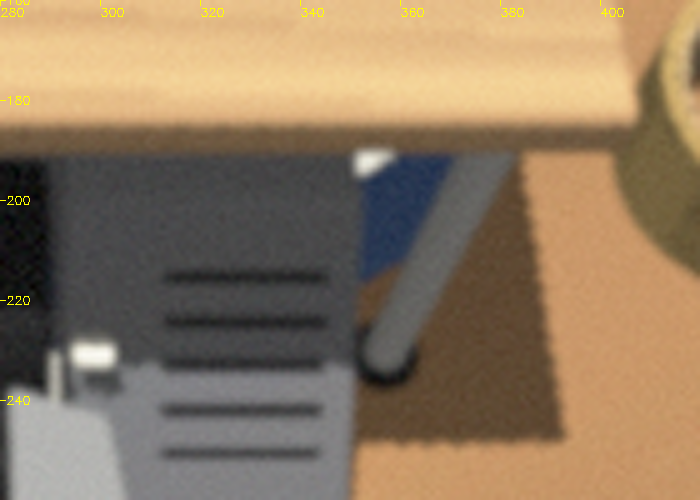

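{"op": "send_rows", "data": {"commands": [[-1,-30,1,20,0,0.004,0],[-1,-60,1,45,0,0.004,0],[-1,-70,1,80,0,0.004,0],[-1,-70,1,115,0,0.004,0],[-1,-70,1,145,0,0.004,0],[-1,-70,1,160,0,0.004,0],[-1,-70,1,160,0,0.004,0],[-1,-70,1,160,0,0.004,0]]}}

```text
time_s: 10.97
tool_pos: [0.5099, -0.2264, 0.2095]
ee_rot: [0.048, 0.929, -0.128, 0.343]
wrist_force: [0.7, -0.2, 0.9]
opening: 0.003
```

```bash
python3 - <<'E'
from h import *
s=snapshot("wrist"); crop(s,200,140,160,120,5,"w14"); 
s=snapshot("side"); crop(s,200,140,160,120,5,"s14")
wheelgoal(10,-8); print(state()["joints"].round(2),state()["wrist_force"])
E
```

```text
pos [ 0.5102 -0.2247  0.209 ] t 11.0667 shift [-26.6 -12.7 137.5] rot [ 0.007 -0.008 -0.005] rows 3.4
[-0.67 -0.21  0.93  2.45  0.96  0.18 -2.44] [ 0.83300838  0.00669923 -0.37921826]
```

View pics/w14.png

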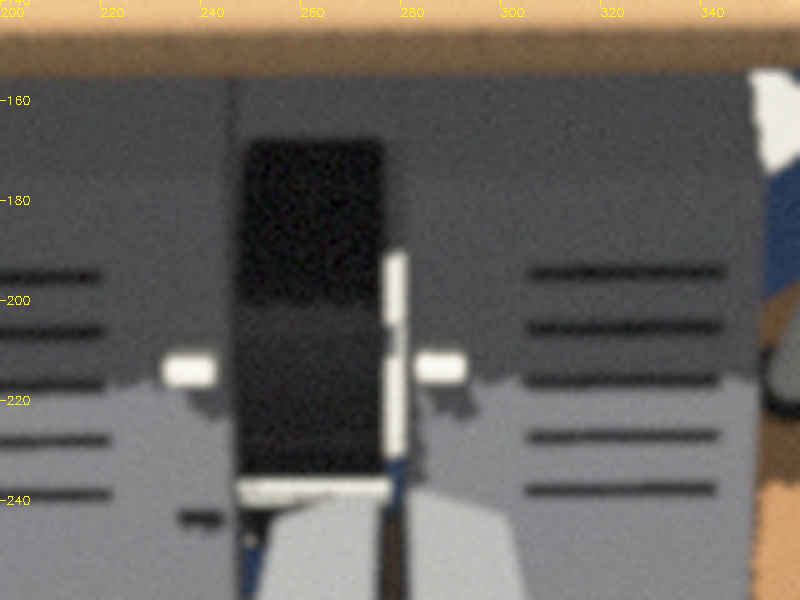

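View pics/s14.png

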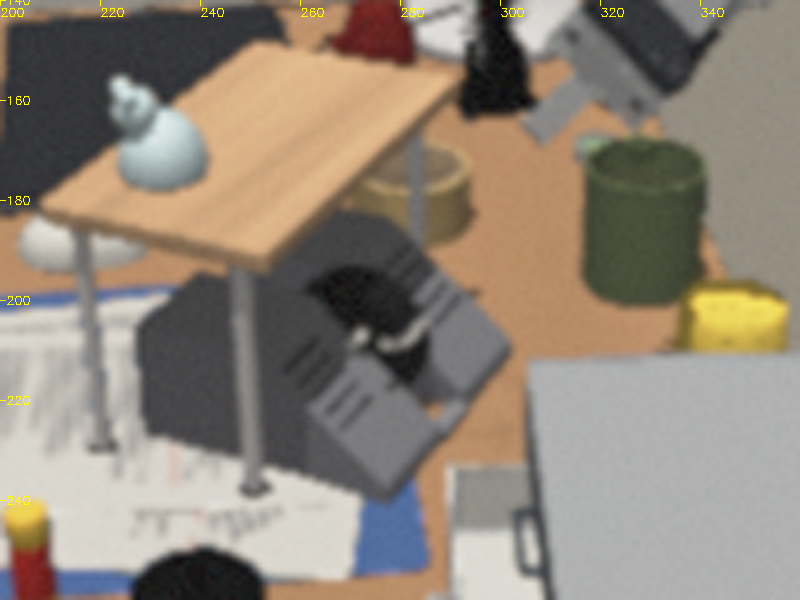

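{"op": "send_rows", "data": {"commands": [[-1,0,-3,20,0,-0.03,0],[-1,0,-6,40,0,-0.07,0],[-1,0,-10,60,0,-0.12,0],[-1,0,-13,70,0,-0.12,0],[-1,0,-13,70,0,-0.12,0],[-1,0,-13,70,0,-0.12,0]]}}

```text
time_s: 11.57
tool_pos: [0.5401, -0.2204, 0.1756]
ee_rot: [0.044, 0.948, -0.132, 0.287]
wrist_force: [30.3, 45.4, -2.4]
opening: -0.0
```

```bash
python3 - <<'E'
from h import *
wheelgoal(10,-8); print(state()["joints"].round(2),state()["wrist_force"])
E
```

```text
pos [ 0.5401 -0.2204  0.1756] t 11.5667 shift [-14.9  -1.2  96.6] rot [ 0.015  0.109 -0.009] rows 2.3
[-1.31 -0.5   1.37  2.36  1.23  0.57 -2.65] [30.3207647  45.44655583 -2.35474069]
```

```bash
python3 - <<'E'
from h import *
for n in ("side","top","wrist"):
    s=snapshot(n); cv2.imwrite(f"pics/{n}15.png",s["color"][:,:,::-1])
st=state(); print(st["wrist_force"],st["qd"].round(3),st["tool_pos"],st["joint_efforts"].round(1),st["joints"].round(3))
E
```

```text
[0.54040815 1.24276772 0.01810581] [ 0.062 -0.009 -0.006  0.015 -0.023 -0.043  0.021] [ 0.54091815 -0.21702116  0.17599143] [ -4.3  37.8 -17.6 -38.2   2.8  -0.3  -1.1] [-1.31  -0.495  1.369  2.362  1.23   0.568 -2.644]
```

View pics/side15.png

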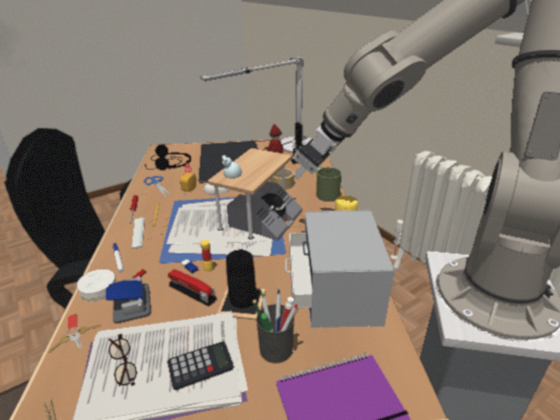

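View pics/top15.png

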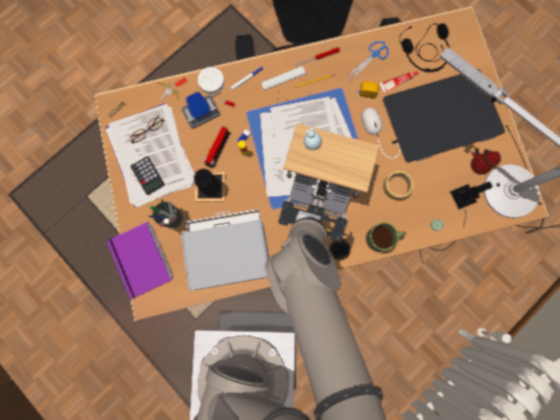

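View pics/wrist15.png

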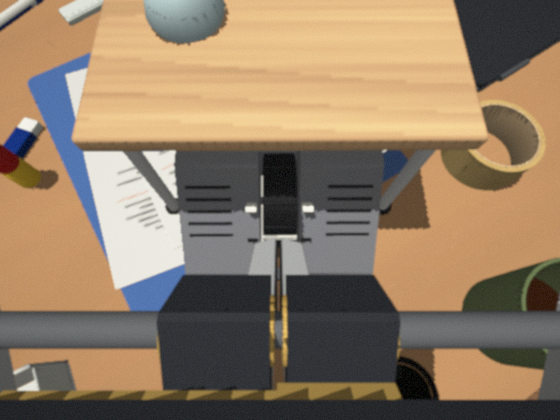

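{"op": "send_rows", "data": {"commands": [[-1,0,0,6,0,0,0],[-1,0,0,14,0,0,0],[-1,0,0,22,0,0,0],[-1,0,0,30,0,0,0],[-1,0,0,38,0,0,0],[-1,0,0,44,0,0,0],[-1,0,0,48,0,0,0],[-1,0,0,48,0,0,0]]}}

```text
time_s: 12.38
tool_pos: [0.5365, -0.213, 0.1689]
ee_rot: [0.044, 0.947, -0.131, 0.29]
wrist_force: [-0.0, 0.2, 0.1]
opening: 0.005
```

```bash
python3 - <<'E'
from h import *
wheelgoal(10,-8); print(state()["joints"].round(3),state()["wrist_force"])
E
```

```text
pos [ 0.5365 -0.213   0.1689] t 12.3833 shift [-7.1  5.  94.1] rot [ 0.015  0.104 -0.008] rows 2.3
[-1.321 -0.495  1.374  2.384  1.28   0.567 -2.705] [-0.03915951  0.22767766  0.07450423]
```

{"op": "send_rows", "data": {"commands": [[-1,5,0,-8,0,-0.05,0],[-1,12,0,-20,0,-0.1,0],[-1,24,0,-36,0,-0.15,0],[-1,36,0,-54,0,-0.2,0],[-1,48,0,-72,0,-0.26,0],[-1,60,0,-90,0,-0.32,0],[-1,72,0,-106,0,-0.38,0],[-1,80,0,-118,0,-0.44,0],[-1,84,0,-124,0,-0.5,0],[-1,84,0,-124,0,-0.55,0],[-1,84,0,-124,0,-0.58,0],[-1,84,0,-124,0,-0.58,0]]}}

```text
time_s: 13.38
tool_pos: [0.5076, -0.1999, 0.3321]
ee_rot: [0.008, 0.99, -0.138, 0.021]
wrist_force: [0.4, -0.9, -0.3]
opening: 0.005
```

```bash
python3 - <<'E'
from h import *
wheelgoal(10,-8); print(state()["joints"].round(3),state()["wrist_force"],state()["ee_rot"])
E
```

```text
pos [ 0.5076 -0.1999  0.3321] t 13.3833 shift [ 67.2   7.9 248.4] rot [ 0.015  0.654 -0.01 ] rows 6.2
[-1.5   -0.495  1.374  1.81   0.518  1.418 -2.067] [ 0.35458602 -0.92086666 -0.30577408] [ 0.0079416   0.99014965 -0.13814752  0.02135114]
```

{"op": "send_rows", "data": {"commands": [[-1,10,0,-15,0,0,0],[-1,30,-3,-35,0,-0.02,0],[-1,60,-6,-55,0,-0.04,0],[-1,90,-9,-75,0,-0.045,0],[-1,120,-12,-90,0,-0.045,0],[-1,150,-15,-90,0,-0.045,0],[-1,180,-18,-90,0,-0.045,0],[-1,210,-21,-90,0,-0.045,0],[-1,240,-24,-90,0,-0.045,0],[-1,270,-27,-90,0,-0.045,0],[-1,290,-27,-90,0,-0.045,0],[-1,290,-27,-90,0,-0.045,0]]}}

```text
time_s: 14.38
tool_pos: [0.5499, -0.1815, 0.4612]
ee_rot: [0.008, 0.99, -0.139, 0.019]
wrist_force: [-0.2, 0.4, -0.3]
opening: 0.006
```

```bash
python3 - <<'E'
from h import *
wheelgoal(60,-8); print(state()["joints"].round(3),state()["wrist_force"],state()["ee_rot"])
E
```

```text
pos [ 0.5499 -0.1815  0.4612] t 14.3833 shift [ -3.   36.2 336.5] rot [ 0.017  0.659 -0.01 ] rows 8.1
[-1.666 -0.495  1.374  1.513  0.52   1.686 -2.086] [-0.22908139  0.38841478 -0.34864149] [ 0.00848814  0.9901306  -0.13860356  0.01893163]
```

```bash
python3 - <<'E'
from h import *
goal([.22,-.64,.28],[.949,.316,0])
E
```

```text
pos [ 0.5499 -0.1815  0.4612] t 14.3833 shift [-198.5  529.4  179.6] rot [ 0.023 -0.035 -0.6  ] rows 14.2
```

{"op": "send_rows", "data": {"commands": [[-1,-8,20,0,0,0,0],[-1,-20,55,0,0,0,0],[-1,-33,90,0,0,0,0],[-1,-46,125,0,0,0,0],[-1,-60,160,0,0,0,0],[-1,-73,195,0,0,0,0],[-1,-86,230,0,0,0,0],[-1,-100,265,0,0,0,0],[-1,-100,265,0,0,0,0]]}}

```text
time_s: 15.13
tool_pos: [0.3762, -0.4154, 0.4598]
ee_rot: [0.009, 0.989, -0.143, 0.019]
wrist_force: [-0.4, -0.8, 0.6]
opening: 0.006
```

```bash
python3 - <<'E'
from h import *
print(state()["joints"].round(3),state()["wrist_force"]);goal([.22,-.64,.28],[.949,.316,0])
E
```

```text
[-1.075 -0.496  1.305  1.552  0.495  1.673 -1.587] [-0.35134311 -0.78387544  0.63125706]
pos [ 0.3762 -0.4154  0.4598] t 15.1333 shift [-93.  257.6 179.2] rot [ 0.023 -0.034 -0.609] rows 7.8
```

{"op": "send_rows", "data": {"commands": [[-1,-12,30,0,0,0,0],[-1,-25,65,0,0,0,0],[-1,-38,100,5,0,0,0],[-1,-51,135,10,0,0,0],[-1,-64,170,20,0,0,0],[-1,-77,205,30,0,0,0],[-1,-90,240,40,0,0,0],[-1,-95,255,40,0,0,0],[-1,-95,255,40,0,0,0]]}}

```text
time_s: 15.88
tool_pos: [0.2004, -0.5502, 0.4363]
ee_rot: [0.025, 0.989, -0.14, 0.027]
wrist_force: [0.2, -0.1, 0.4]
opening: 0.004
```

```bash
python3 - <<'E'
from h import *
print(state()["joints"].round(3),state()["wrist_force"]);goal([.22,-.64,.28],[.949,.316,0])
E
```

```text
[-0.718 -0.496  1.374  1.571  0.502  1.591 -1.171] [ 0.23993437 -0.14416852  0.43692722]
pos [ 0.2004 -0.5502  0.4363] t 15.8833 shift [ 33.9  74.1 161.9] rot [ 0.059 -0.047 -0.602] rows 4.9
```

{"op": "send_rows", "data": {"commands": [[-1,10,-20,-10,0,0.04,0],[-1,25,-55,-25,0,0.08,0],[-1,40,-90,-40,0,0.12,0],[-1,55,-125,-55,0,0.16,0],[-1,70,-160,-70,0,0.2,0],[-1,85,-195,-85,0,0.24,0],[-1,100,-230,-100,0,0.28,0],[-1,115,-265,-115,0,0.32,0],[-1,130,-300,-130,0,0.36,0],[-1,145,-330,-145,0,0.4,0],[-1,160,-355,-160,0,0.4,0]]}}

```text
time_s: 16.8
tool_pos: [0.4471, -0.2404, 0.5914]
ee_rot: [0.052, 0.964, -0.13, 0.225]
wrist_force: [-0.5, -0.2, 0.1]
opening: 0.006
```

```bash
python3 - <<'E'
from h import *
print(state()["joints"].round(3),state()["wrist_force"]);goal([.9,.05,.6],[.3,0,.9],[.9,0,-.3])
E
```

```text
[-0.401 -0.384  0.469  1.655  0.302  1.38  -1.752] [-0.45035751 -0.24271651  0.05343001]
pos [ 0.4471 -0.2404  0.5914] t 16.8 shift [ 329.4 -402.9  136.6] rot [ 0.243  0.785 -0.155] rows 12.9
```

```bash
python3 - <<'E'
from h import *
goal([.64,-.24,.42],HR[:,0])
E
```

```text
pos [ 0.4471 -0.2404  0.5914] t 16.8 shift [ 90.1 -60.4 234.2] rot [ 0.044 -0.464 -0.005] rows 6.2
```

{"op": "send_rows", "data": {"commands": [[-1,9,-6,20,0,-0.06,0],[-1,20,-12,50,0.01,-0.12,0],[-1,32,-20,80,0.02,-0.18,0],[-1,44,-30,110,0.03,-0.25,0],[-1,56,-40,145,0.04,-0.32,0],[-1,70,-50,180,0.044,-0.4,0],[-1,82,-56,215,0.044,-0.46,0],[-1,90,-60,234,0.044,-0.464,0],[-1,90,-60,234,0.044,-0.464,0]]}}

```text
time_s: 17.55
tool_pos: [0.6426, -0.2405, 0.4107]
ee_rot: [0.0, 0.991, -0.133, -0.007]
wrist_force: [1.0, 1.8, -0.4]
opening: 0.005
```

```bash
python3 - <<'E'
from h import *
print(state()["joints"].round(3),state()["wrist_force"])
def lg(lean,P):
    z=HR@np.array([np.sin(lean),0,-np.cos(lean)]); goal(hp(P),HR@np.array([np.cos(lean),0,np.sin(lean)]),z)
lg(.52,[-60,0,270]); lg(.52,[-60,0,130])
E
```

```text
[-0.26   0.442  0.817  1.3   -0.312  1.543 -1.317] [ 0.97869878  1.76189646 -0.42367289]
pos [ 0.6426 -0.2405  0.4107] t 17.55 shift [-79.4   7.3 141.9] rot [ 0.003  0.534 -0.003] rows 4.3
pos [ 0.6426 -0.2405  0.4107] t 17.55 shift [-77.4   7.  281.8] rot [ 0.003  0.534 -0.003] rows 7.0
```

{"op": "send_rows", "data": {"commands": [[-1,-10,1,15,0,0.06,0],[-1,-22,2,35,0,0.13,0],[-1,-34,3,60,0,0.2,0],[-1,-46,4,85,0,0.27,0],[-1,-58,5,110,0,0.34,0],[-1,-70,6,130,0,0.41,0],[-1,-79,7,140,0,0.48,0],[-1,-79,7,142,0,0.534,0],[-1,-79,7,142,0,0.534,0]]}}

```text
time_s: 18.3
tool_pos: [0.5581, -0.2273, 0.2756]
ee_rot: [0.034, 0.956, -0.13, 0.261]
wrist_force: [-0.0, -1.1, 0.3]
opening: 0.005
```

```bash
cat >> h.py <<'E'
def lg(lean,P):
    z=HR@np.array([np.sin(lean),0,-np.cos(lean)]); goal(hp(P),HR@np.array([np.cos(lean),0,np.sin(lean)]),z)
E
python3 - <<'E'
from h import *
print(state()["joints"].round(3),state()["wrist_force"])
lg(.52,[-60,0,200]); lg(.52,[-60,0,130])
E
```

```text
[-0.55  -0.097  0.808  2.154  0.13   0.526 -1.66 ] [-0.03440016 -1.14902257  0.30854023]
pos [ 0.5581 -0.2273  0.2756] t 18.3 shift [-35.2  -1.7  67. ] rot [ 0.001 -0.012 -0.006] rows 1.8
pos [ 0.5581 -0.2273  0.2756] t 18.3 shift [-70.7  -1.5 127.3] rot [ 0.001 -0.012 -0.006] rows 3.5
```

{"op": "send_rows", "data": {"commands": [[-1,-5,0,9,0,0,0],[-1,-12,0,22,0,0,0],[-1,-20,0,38,0,-0.012,0],[-1,-28,0,53,0,-0.012,0],[-1,-35,0,67,0,-0.012,0],[-1,-35,0,67,0,-0.012,0]]}}

```text
time_s: 18.8
tool_pos: [0.564, -0.2291, 0.1996]
ee_rot: [0.035, 0.958, -0.129, 0.252]
wrist_force: [-1.3, -0.0, -0.8]
opening: 0.006
```

```bash
python3 - <<'E'
from h import *
print(state()["joints"].round(3),state()["wrist_force"])
lg(.52,[-60,0,130]); lg(.6,[-48,0,110])
E
```

```text
[-0.528  0.094  0.877  2.221 -0.287  0.358 -1.268] [-1.26147688 -0.04219668 -0.81812326]
pos [ 0.564  -0.2291  0.1996] t 18.8 shift [-36.5  -2.2  59.3] rot [ 0.004  0.005 -0.004] rows 1.7
pos [ 0.564  -0.2291  0.1996] t 18.8 shift [-35.9  -2.3  82.6] rot [ 0.005  0.085 -0.004] rows 2.2
```

{"op": "send_rows", "data": {"commands": [[-1,-5,0,8,0,-0.01,0],[-1,-13,-1,20,0,-0.02,0],[-1,-21,-2,33,0,-0.04,0],[-1,-28,-2,46,0,-0.06,0],[-1,-36,-2,59,0,-0.07,0],[-1,-36,-2,59,0,-0.07,0]]}}

```text
time_s: 19.3
tool_pos: [0.563, -0.2269, 0.1315]
ee_rot: [0.03, 0.966, -0.131, 0.219]
wrist_force: [-0.5, -0.0, -1.1]
opening: 0.007
```

```bash
python3 - <<'E'
from h import *
print(state()["joints"].round(3),state()["wrist_force"])
for L in (.4,.45,.5): lg(L,np.array([-28.9,0,84.5])+15*N)
s=snapshot("wrist"); crop(s,190,100,190,140,4,"w20")
E
```

```text
[-0.309  0.246  0.677  2.226 -0.583  0.32  -1.002] [-0.53814924 -0.04963733 -1.08215292]
pos [ 0.563  -0.2269  0.1315] t 19.3 shift [ 3.1 -0.3 40.9] rot [ 0.002 -0.046 -0.005] rows 1.0
pos [ 0.563  -0.2269  0.1315] t 19.3 shift [ 3.1 -0.3 40.9] rot [ 0.003  0.004 -0.005] rows 1.0
pos [ 0.563  -0.2269  0.1315] t 19.3 shift [ 3.1 -0.3 40.9] rot [ 0.003  0.054 -0.005] rows 1.0
```

View pics/w20.png

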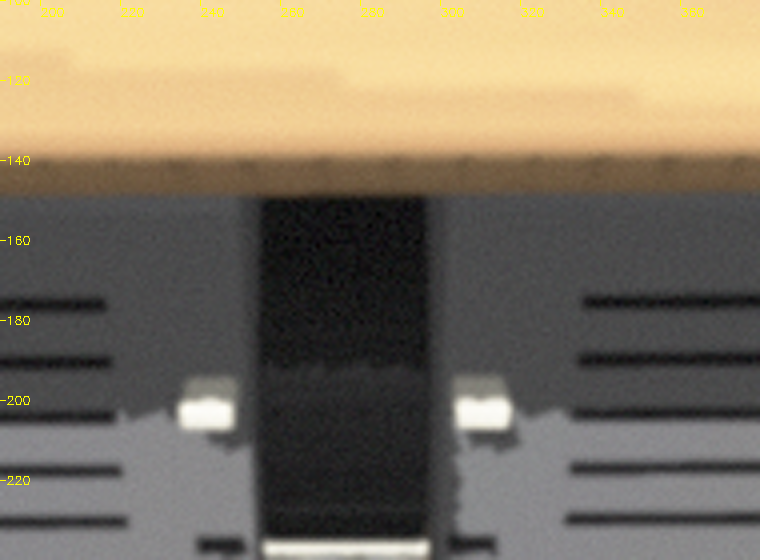

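```bash
cat > bar.py <<'E'
from h import *
def show(s):
    print("tips",[proj(s,hp(np.array([-28.9,yy,84.5])-17*N)).round(1).tolist() for yy in(26,-26)])
    print("bar k",{k:proj(s,hp(np.array([0,0,50])+45*(N*np.cos(-.262*k)+T*np.sin(-.262*k)))).round(1).tolist() for k in range(-1,6)})
E
python3 - <<'E'
from bar import *
s=snapshot("wrist"); show(s); crop(s,190,180,190,140,4,"w21"); lg(.45,np.array([-28.9,0,84.5])+3*N-3*T)
st=state(); A=q2R(st["ee_rot"]); print("tool axes in hub: n,t->", (A.T@HR@N).round(3),(A.T@HR@T).round(3))
E
```

```text
tips [[240.3, 205.8], [309.6, 205.2]]
bar k {-1: [274.7, 200.7], 0: [274.9, 216.5], 1: [275.1, 229.6], 2: [275.2, 238.9], 3: [275.4, 244.0], 4: [275.5, 245.0], 5: [275.5, 242.4]}
pos [ 0.5631 -0.2278  0.1335] t 19.4 shift [ 1.8 -1.3 54.9] rot [ 0.003  0.001 -0.007] rows 1.3
tool axes in hub: n,t-> [-0.247  0.005 -0.969] [ 0.969 -0.006 -0.247]
```

View pics/w21.png

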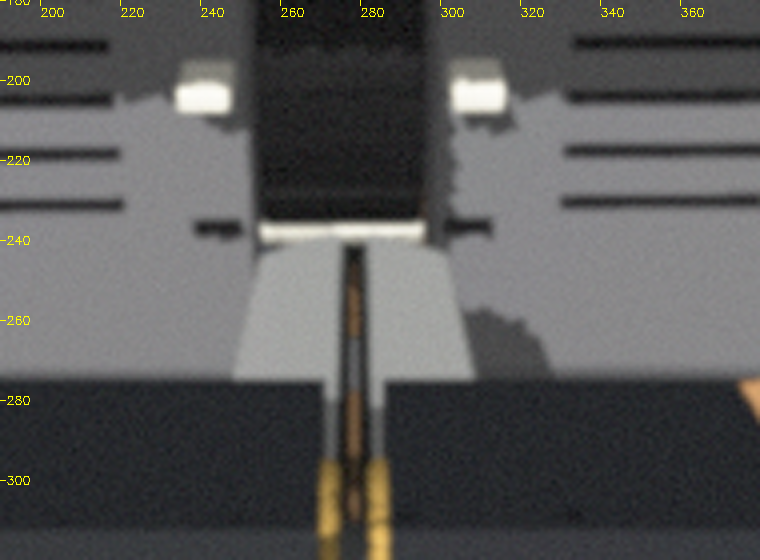

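{"op": "send_rows", "data": {"commands": [[-1,-2,0,10,0,0,0],[-1,-4,0,25,0,0,0],[-1,-6,0,38,0,0,0],[-1,-6,0,47,0,0,0],[-1,-6,0,51,0,0,0],[-1,-6,0,51,0,0,0]]}}

```text
time_s: 19.9
tool_pos: [0.5794, -0.2321, 0.085]
ee_rot: [0.03, 0.966, -0.131, 0.221]
wrist_force: [-0.4, -0.4, -0.2]
opening: 0.005
```

```bash
cat >> bar.py <<'E'
def nt():
    st=state(); d=HR.T@(st["tool_pos"]-hp([-28.9,0,84.5]))*1000; f=HR.T@st["wrist_force"]
    A=q2R(st["ee_rot"]); print("n,t,y",(d@N).round(1),(d@T).round(1),d[1].round(1),"force n,t,y",(f@N).round(2),(f@T).round(2),f[1].round(2),"t",st["time_s"],"j",st["joints"].round(2)); print("n,t in tool",(A.T@HR@N).round(3),(A.T@HR@T).round(3))
E
python3 - <<'E'
from bar import *
s=snapshot("wrist"); nt(); show(s); crop(s,190,120,190,140,4,"w22"); s=snapshot("side");crop(s,220,150,120,90,6,"s22")
E
```

```text
n,t,y 9.0 -9.5 -1.0 force n,t,y 0.07 -0.26 -0.51 t 19.95 j [-0.11  0.34  0.46  2.22 -0.78  0.23 -0.82]
n,t in tool [-0.246  0.004 -0.969] [ 0.969 -0.006 -0.246]
tips [[231.3, 215.6], [317.5, 214.9]]
bar k {-1: [274.0, 210.0], 0: [274.3, 229.7], 1: [274.5, 245.7], 2: [274.7, 256.6], 3: [274.9, 262.1], 4: [275.1, 262.5], 5: [275.2, 258.4]}
```

View pics/w22.png

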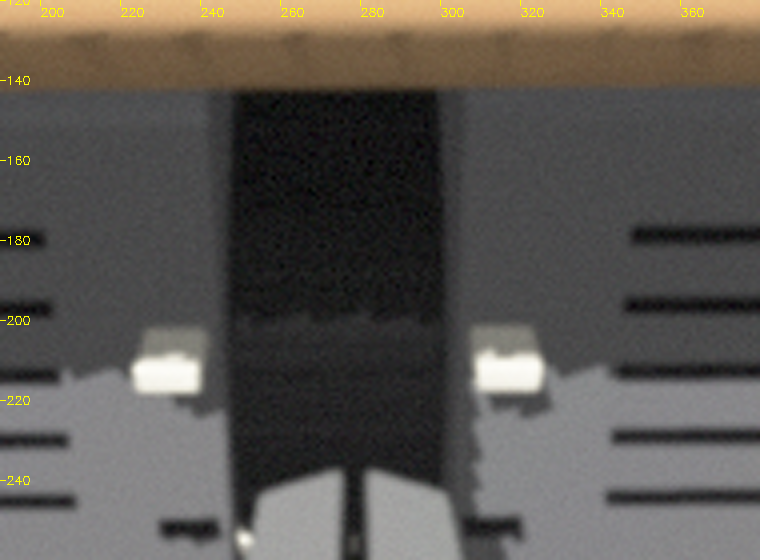

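View pics/s22.png

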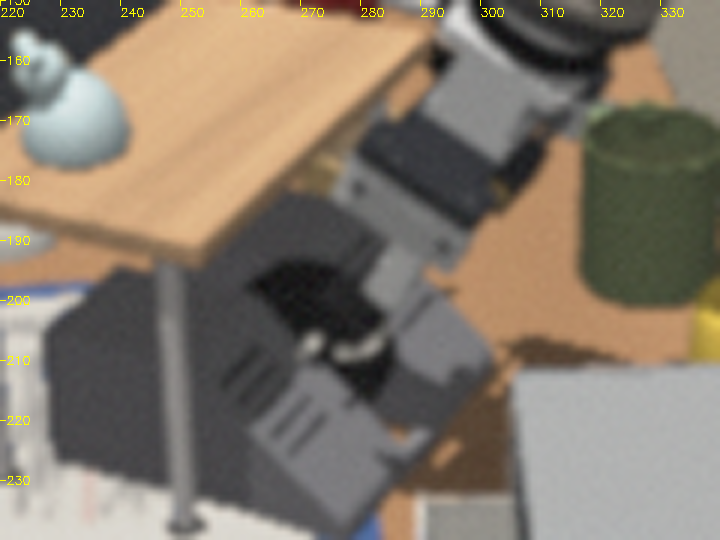

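{"op": "send_rows", "data": {"commands": [[-1,0.5,0,2,0,-0.02,0],[-1,1,0,4,0,-0.05,0],[-1,1.5,0,6,0,-0.05,0],[-1,2,0,8,0,-0.05,0],[-1,2.4,0,9.5,0,-0.05,0],[-1,2.4,0,9.5,0,-0.05,0]]}}

```text
time_s: 20.5
tool_pos: [0.5847, -0.2333, 0.0767]
ee_rot: [0.026, 0.971, -0.132, 0.197]
wrist_force: [-1.8, 1.9, 2.9]
opening: 0.003
```

```bash
python3 - <<'E'
from bar import *
nt()
E
```

```text
n,t,y -1.2 -10.7 -0.8 force n,t,y 3.61 0.18 1.36 t 20.5 j [-0.15  0.38  0.52  2.17 -0.74  0.3  -0.87]
n,t in tool [-0.294  0.004 -0.956] [ 0.956 -0.006 -0.294]
```

{"op": "send_rows", "data": {"commands": [[-1,0.5,0,1.7,0,0,0],[-1,2.5,0,1.2,0,0,0],[-1,4.5,0,0.6,0,0,0],[-1,6.5,0,0,0,0,0],[-1,8.5,0,-0.6,0,0,0],[-1,10.5,0,-1.1,0,0,0],[-1,12.5,0,-1.6,0,0,0],[-1,13,0,-1.6,0,0,0]]}}

```text
time_s: 21.17
tool_pos: [0.5963, -0.2367, 0.0837]
ee_rot: [0.027, 0.971, -0.132, 0.197]
wrist_force: [-1.0, 2.8, 2.7]
opening: 0.005
```

```bash
python3 - <<'E'
from bar import *
nt();s=snapshot("wrist"); show(s); crop(s,190,140,190,140,4,"w23"); s=snapshot("side");crop(s,220,150,120,90,6,"s23")
E
```

```text
n,t,y -3.6 3.0 -1.0 force n,t,y 3.17 0.39 2.47 t 21.1667 j [-0.17  0.39  0.55  2.15 -0.72  0.32 -0.89]
n,t in tool [-0.294  0.004 -0.956] [ 0.956 -0.005 -0.294]
tips [[230.3, 243.2], [318.6, 242.5]]
bar k {-1: [274.1, 242.2], 0: [274.4, 261.3], 1: [274.6, 275.7], 2: [274.8, 284.6], 3: [275.0, 287.9], 4: [275.2, 286.0], 5: [275.3, 280.0]}
```

View pics/w23.png

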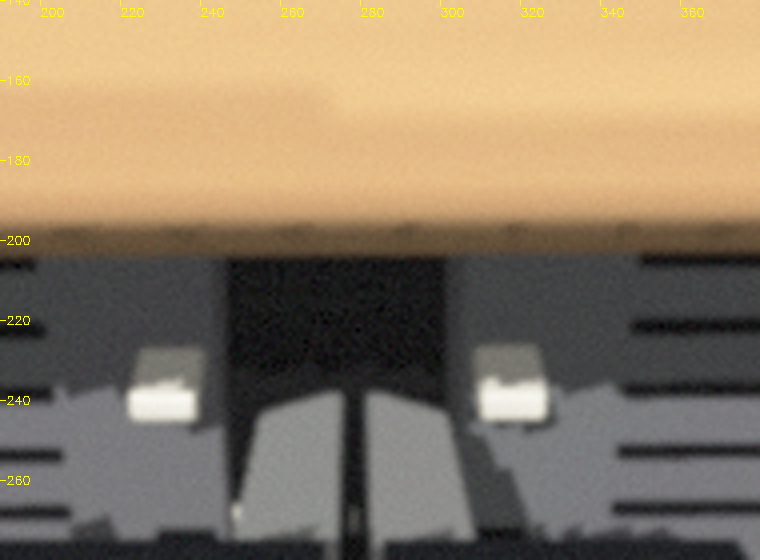

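View pics/s23.png

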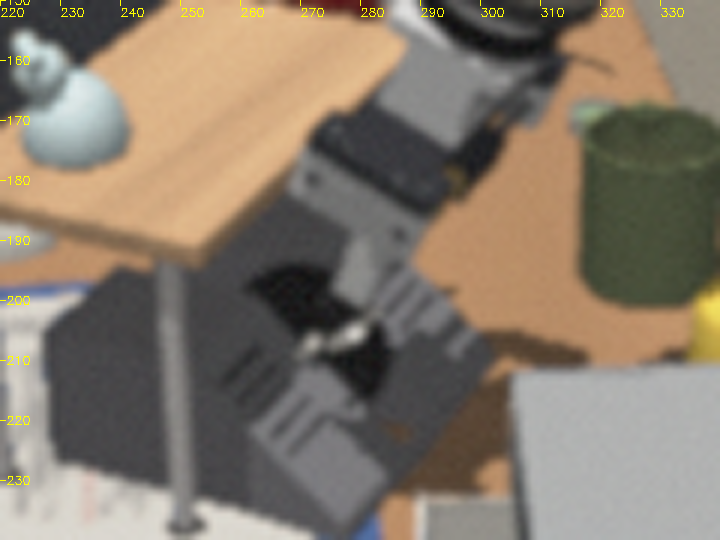

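{"op": "send_rows", "data": {"commands": [[-1,-1.2,0,-4,0,0,0],[-1,-3,0,-9,0,0,0],[-1,-4.1,0,-13.4,0,0,0],[-1,-10,0,-12,0,0,0],[-1,-16.5,0,-9.6,0,0,0],[-1,-16.5,0,-9.6,0,0,0]]}}

```text
time_s: 21.77
tool_pos: [0.5758, -0.231, 0.0845]
ee_rot: [0.026, 0.971, -0.132, 0.196]
wrist_force: [0.0, -0.7, -0.2]
opening: 0.002
```

```bash
python3 - <<'E'
from bar import *
nt();s=snapshot("wrist"); show(s); crop(s,190,160,190,140,4,"w24"); s=snapshot("side");crop(s,220,150,120,90,6,"s24")
E
```

```text
n,t,y 10.7 -12.7 -0.8 force n,t,y -0.28 0.05 -0.63 t 21.7667 j [-0.19  0.36  0.56  2.19 -0.71  0.31 -0.89]
n,t in tool [-0.296  0.004 -0.955] [ 0.955 -0.006 -0.296]
tips [[231.2, 207.9], [317.8, 207.2]]
bar k {-1: [274.1, 203.4], 0: [274.4, 222.9], 1: [274.6, 238.4], 2: [274.9, 248.8], 3: [275.1, 253.7], 4: [275.2, 253.6], 5: [275.3, 249.1]}
```

View pics/w24.png

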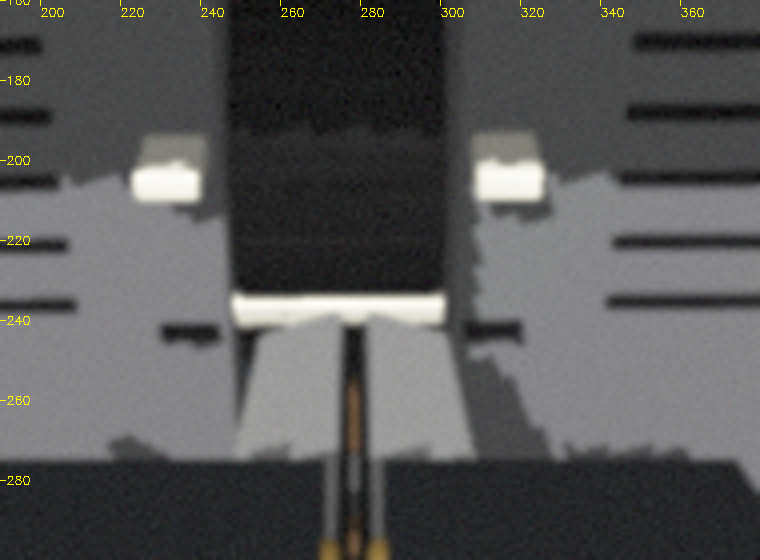

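View pics/s24.png

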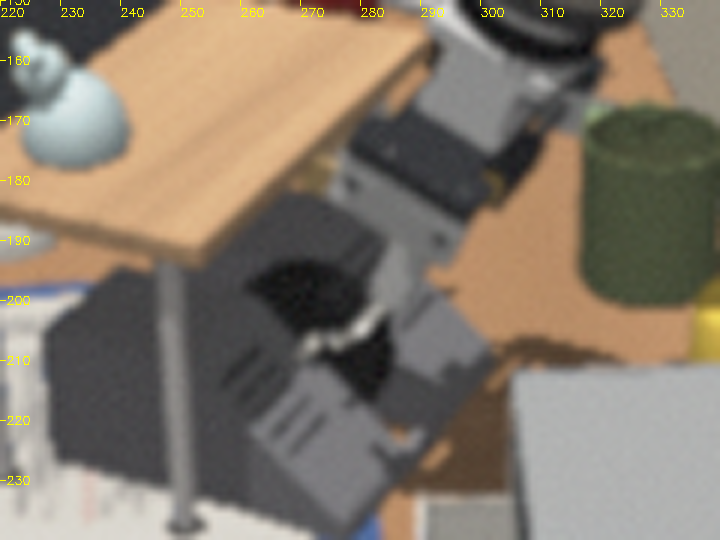

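{"op": "send_rows", "data": {"commands": [[-1,3,0,3,0,0,0],[-1,4,0,6,0,0,0],[-1,4.7,0,8.5,0,0,0],[-1,5.4,0,11,0,0,0],[-1,5.9,0,12.5,0,0,0],[-1,7.9,0,12,0,0,0],[-1,9.9,0,11.4,0,0,0],[-1,11.9,0,10.8,0,0,0],[-1,13.9,0,10.2,0,0,0],[-1,15.9,0,9.7,0,0,0],[-1,17.9,0,9.2,0,0,0],[-1,18.4,0,9.2,0,0,0]]}}

```text
time_s: 22.87
tool_pos: [0.5977, -0.2371, 0.0848]
ee_rot: [0.027, 0.971, -0.132, 0.197]
wrist_force: [-2.0, 1.3, 2.5]
opening: 0.008
```

```bash
python3 - <<'E'
from bar import *
nt(); s=snapshot("side");crop(s,220,150,120,90,6,"s25")
E
```

```text
n,t,y -3.7 4.9 -1.1 force n,t,y 3.36 -0.19 0.75 t 22.8667 j [-0.18  0.39  0.55  2.14 -0.72  0.33 -0.89]
n,t in tool [-0.294  0.004 -0.956] [ 0.956 -0.005 -0.294]
```

View pics/s25.png

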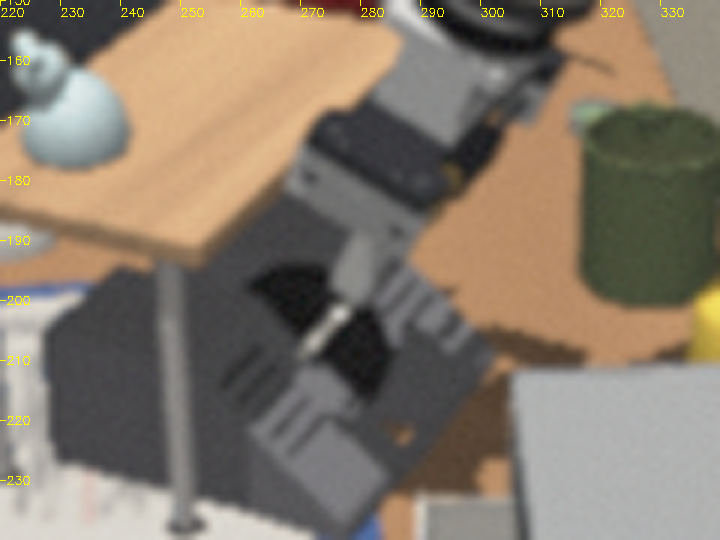

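Bar lines up with the pointer in the side view. Lift straight off along n and retreat.

{"op": "send_rows", "data": {"commands": [[-1,-1.2,0,-4,0,0,0],[-1,-3,0,-9,0,0,0],[-1,-6,0,-20,0,0,0],[-1,-15,0,-35,0,0,0],[-1,-22,0,-50,0,0,0],[-1,-22,0,-50,0,0,0]]}}

```text
time_s: 23.42
tool_pos: [0.5574, -0.2264, 0.1232]
ee_rot: [0.026, 0.971, -0.133, 0.197]
wrist_force: [-0.9, -1.1, -0.8]
opening: 0.004
```

```bash
python3 - <<'E'
from bar import *
nt();s=snapshot("wrist"); show(s); crop(s,190,140,190,140,4,"w26"); s=snapshot("side");crop(s,220,150,120,90,6,"s26")
E
```

```text
n,t,y 52.5 -2.4 -1.2 force n,t,y -0.24 -0.94 -1.29 t 23.4167 j [-0.33  0.27  0.71  2.21 -0.58  0.37 -1.01]
n,t in tool [-0.294  0.004 -0.956] [ 0.956 -0.007 -0.294]
tips [[238.2, 191.3], [310.3, 190.6]]
bar k {-1: [273.9, 186.1], 0: [274.2, 202.5], 1: [274.4, 216.0], 2: [274.6, 225.5], 3: [274.8, 230.7], 4: [275.0, 231.6], 5: [275.1, 228.7]}
```

View pics/w26.png

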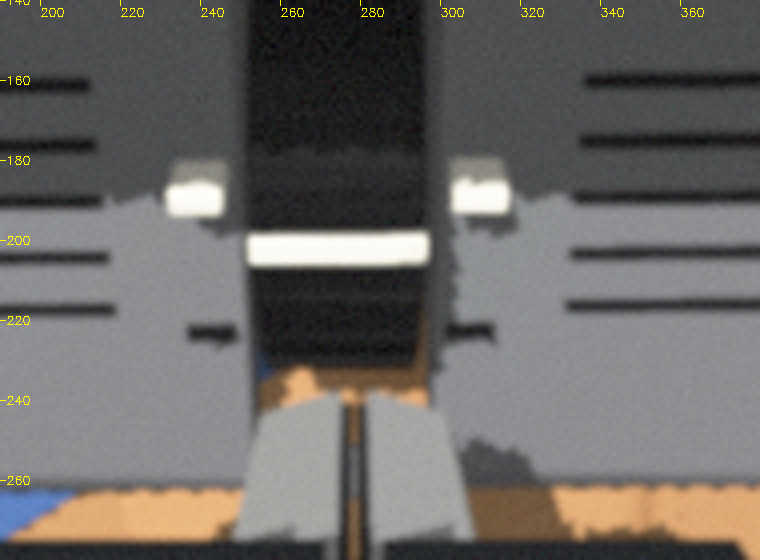

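View pics/s26.png

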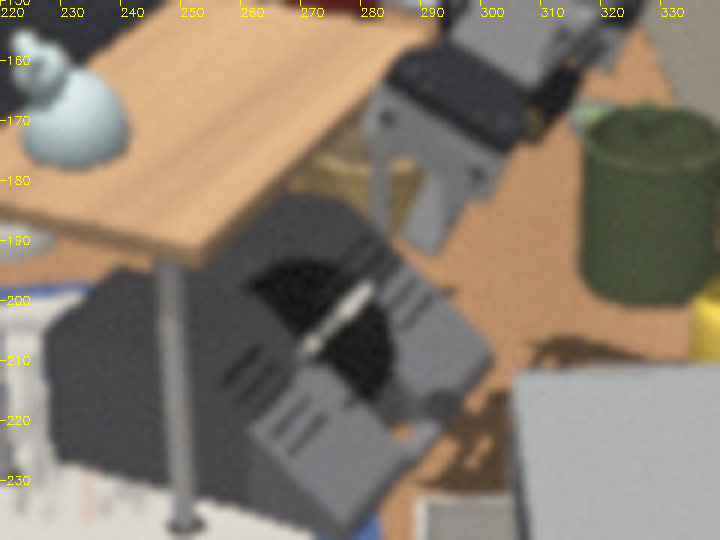

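```bash
python3 - <<'E'
from bar import *
s=snapshot("side"); cv2.imwrite("pics/side27.png",s["color"][:,:,::-1])
a=cv2.imread("pics/side0.png"); b=cv2.imread("pics/side27.png")
for n,(x,y,w,h) in dict(figure=(218,150,30,30),pot=(258,310,36,50),tapeR=(280,168,18,20),mug=(317,168,25,30)).items(): print(n,np.abs(a[y:y+h,x:x+w].astype(int)-b[y:y+h,x:x+w]).mean().round(2))
print(state()["wrist_force"])
E
```

```text
figure 4.16
pot 2.81
tapeR 24.51
mug 3.96
[-0.08722678  0.54554348  1.03487426]
```

View pics/side27.png

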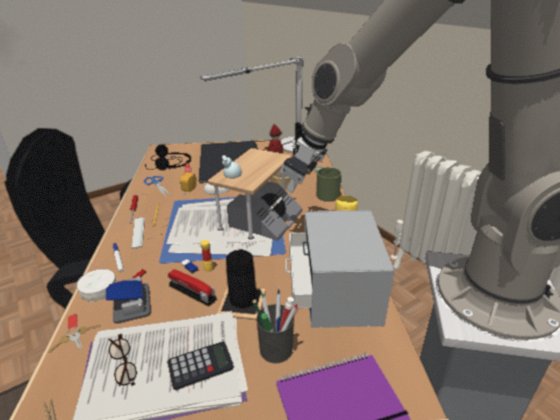

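```bash
python3 -c "
from rig import *
print(hand_in())"
```

```text
the job is handed in; nothing more can be done
None
```

The job is handed in: the speaker stands on its stand, and the wheel's index bar rests between the two pointers. The clock read about 23.5 s of the 64 s allowed. No verdict was reported.

**Speaker:** I gripped it from above, carried it over the chest and drawer, set it on the pad and let go. The wrist camera then put its axis about 5 mm from the pad centre (18 mm allowed). It still stood upright in the last side view. The force reading peaked at about 23 N as it touched down.

**Wheel:** The bar started two clicks low. Two fingertip strokes at about 3.5 N, one click each, rolled it up. After the finger came off, the bar sat at pixel row 202.3 against a predicted 202.5 for the zero click; one click is 13 px. The side view also showed it in line with the pointers.

**Bystanders:** The picture comparison with the start showed no movement of the mug, pen pot or figure. For the tape roll that comparison failed (difference 24.5), because the gripper hid part of it. In earlier crops its visible part showed no shift.

**What went wrong:**
- On my first approach to the wheel I leaned the tool too close to the robot, which folded the arm onto its joint limits. Joint 3 read 1.374 against a stated 1.37, and the wrist force jumped briefly to about 55 N.
- The force was back near 1 N at the next reading, and the pictures showed nothing touched or moved. I backed the arm out and came in again with less lean, about 0.40 to 0.45 rad (23 to 26 degrees) instead of 40 degrees.

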